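# Load the bench capping press under its drop guard

### The arm

A 6-joint arm with a two-finger parallel gripper is mounted at the origin on the work surface. World frame = base frame: x ahead of the robot, y to its left, z up, the work surface at z = 0. Lengths are in m, angles in degrees, forces in N, time in s.
With the tool pointing down it reaches from about 0.4 to 0.825 m from the base axis. Payload 7 kg.
Tool frame: the origin (TCP) lies at the centre of the arm's flange, where the gripper is bolted on; the fingertips stand 178 mm ahead of it and the grasp point (between the pads) lies 159 mm ahead of it (tip_reach is the distance from the TCP to the fingertips, in m); z points along the fingers, y is the line along which they close (so a half turn about z gives the same grasp; the last joint's range is limited). The gripper opens to 88 mm and grips with 3 to 60 N. Pads are 19 mm wide; open, the fingers measure 130 mm over their backs; the gripper's body (78 mm by 193 mm) begins 47 mm behind the grasp point.
Start: joints at [90.247, 20.546, 0.682, 0, -70.136, -16.507], TCP at [0.189, 0.648, 0.405] pointing down, gripper open.
Joint ranges: [-176.03, 176.03], [-82.01, 121.73], [-58.28, 71.71], [-173.87, 95.51], [-174.79, -0.11], [-173.66, 173.66]. Speed limits (degrees/s): [136.94, 136.94, 172.46, 180, 180, 180].

### API

Orientations are given as [roll, pitch, yaw] about the fixed x, y, z axes, in that order (R = Rz(yaw) Ry(pitch) Rx(roll)).
In Python, from plant import * gives the robot as it stands.
- The arm moves only by the shell command python3 -m handwheel 'ROWS'. ROWS is JSON, a list of rows, each a list of 7 numbers: the opening, from -1 (shut) to 1 (fully open), then the shift along the tool's x, y, z as a fraction of full scale, then the turn, a rotation vector about the tool's x, y, z as a fraction of full scale. A call has 1 to 5 rows; each row shifts and turns the commanded pose from where the row before left it, along the tool's axes as they then stand; what a row does not reach is not made up. Full scale, the value 1, is 0.025 m for a shift and 6 degrees for a turn. A row lasts 1/8 s, in which the tool goes at most 62.5 mm and 10.7 degrees, less where a joint would pass 70% of its speed; a pose out of reach is approached as far as the arm can. A call with a number of a shift or a turn outside -1 to 1 is refused whole. A call with a gripper value outside its range is refused whole. The fingers move at their own pace and stop on an object; the grip force is fixed at half the most. Time passes only in rows, so rows that do not move let the fingers close. It gives the time, the measured TCP pose, the force, the opening and the grip force at its end, in the units of the state.
- get_obs(): the state, without advancing time (a new reading comes with each control period).
- snapshot(name): name is "side" or "top" or "wrist"; returns a dict with "color" (480x640x3 uint8, red, green, blue), "fx", "fy", "cx", "cy" (pixels), "k1" (the pictures are not rectified: a ray, as slopes to the right and down, at radius r is drawn at 1 + k1 r^2 times it, then the intrinsics apply), "R" (3x3) and "t" (3): a world point X has camera coordinates R X + t; the wrist camera has in their place "tool_from_camera" (4x4, takes a point from camera to tool coordinates, whose origin is the TCP and whose axes are the flange's). Camera axes: x right, y down, z forward; pixel columns grow to the right and rows downward; lengths in m; the calibration is good to about 2 mm. A picture is of the moment at which its call begins: read the wrist's pose just before it. There is no depth.
- close_job(): hands the job in; it is judged then, once.
The state is a dict: "clock": time; "joint_pos": joint angles; "qvel": joint speeds; "tau": joint torques, N m; "tool_pos": TCP position; "orientation": TCP orientation; "force": force on the tool from outside, world axes, zero at the start; "moment": the same for the moment, N m; "opening": finger opening in m; "gripper_force": force on a finger pad.
Only numpy, scipy, OpenCV 4.12 (cv2) and the standard library are available. Lean on these libraries where they do the work, as an engineer would, in place of code of your own. Each camera call takes 0.05 s, during which the arm holds its last target. There are 200 camera calls.

### The job

Load the capping press: lift its yellow drop guard by the red grip and hook the slotted bar on the notched red tooth so that the guard stays up by itself, then pull the blue carrier fully out and stand every jar on the desk upright in it, one to a cell. With the guard still hooked up, push the carrier fully home; then unhook the bar and bring the guard all the way down. Leave the other things on the desk where they are.

Things in the scene. Friction and masses are not known exactly. Their poses are not given: they have to be found in the camera images.
- guard (a joint): height of the yellow-framed clear drop guard, a plate 208 mm wide and 95 mm high that slides straight up and down in front of the press: 0 = fully down (its lower edge 30 mm above the desk, blocking the carrier and the jars), 0.090 = hooked up, 0.125 = upper stop. Guard and bar weigh 0.55 kg together; it sinks by itself at about 0.16 m/s when let go
- bar (a joint): angle (rad) of the slotted bar hinged to the front of the guard: 0 = its rest, leaning 0.6 rad from the vertical out from the press, towards the loading side (it falls back to this by itself); 0.6 = upright; 0.75 = stop. It swings freely. Hooked, it reads about 0.5 to 0.65
- bar_grip (a point): centre of the red grip block at the upper end of the slotted bar: 24 mm wide along its y, 14 mm along its x, 40 mm long along its z (the bar's length). It lies 148 mm from the bar's hinge along the bar and 33 mm beyond the cross-piece. Its own z axis points up along the bar, away from the hinge
- bar_cross (a point): middle of the steel cross-piece (round, 10 mm thick) closing the upper end of the bar's slot, 115 mm from the hinge; the slot below is 26 mm wide. It goes up outside the tooth's tip, in over the lip and down behind it; hooked, its centre rests 5 mm above the notch point, within 9 mm along x
- bar_hinge (a point): hinge of the slotted bar on the guard's front, 15 mm before the guard plane; 70 mm above the desk with the guard down; it rises with the guard. The bar swings about the press's y axis
- notch (a point): middle of the notch floor in the fixed red tooth, 270 mm above the desk. Axes: x horizontal into the press, -x to the loading side, y sideways, z up. The notch is 28 mm long along x, between the dark beam and an upturned lip (7 mm thick, outer face 21 mm out from here, top 14 mm above here); tooth 12 mm wide. The guard plane is 19 mm further in, the bar hinge 4 mm further in
- carrier (a joint): travel (m) of the carrier: 0 = home in the press under the capping heads, 0.225 = fully out at its stop, along the press's -x. Friction about 1.5 N. It cannot pass the guard while that is down
- handle (a point): centre of the black upright handle block of the carrier, 22 mm along the press's y, 16 mm along its x, 45 mm tall from 18 to 63 mm above the desk (centre given 45 mm up), on a flat tongue in front of the carrier; with the carrier home it stands 125 mm before the guard plane
- cell0 (a point): centre of the floor of cell 0 of the blue carrier (front row, nearer the handle). The 2 by 2 cells are 56 mm square inside, 68 mm apart, their walls 12 mm thick and 24 mm high; the floor is 18 mm above the desk; axes as the press's; moves with the carrier
- cell1 (a point): centre of the floor of cell 1 of the blue carrier (front row, nearer the handle). The 2 by 2 cells are 56 mm square inside, 68 mm apart, their walls 12 mm thick and 24 mm high; the floor is 18 mm above the desk; axes as the press's; moves with the carrier
- cell2 (a point): centre of the floor of cell 2 of the blue carrier (rear row, nearer the press). The 2 by 2 cells are 56 mm square inside, 68 mm apart, their walls 12 mm thick and 24 mm high; the floor is 18 mm above the desk; axes as the press's; moves with the carrier
- cell3 (a point): centre of the floor of cell 3 of the blue carrier (rear row, nearer the press). The 2 by 2 cells are 56 mm square inside, 68 mm apart, their walls 12 mm thick and 24 mm high; the floor is 18 mm above the desk; axes as the press's; moves with the carrier
- jarA_mid (a point): centre of one of the bead jars, the red one, with a white lid, a plain cylinder 44 mm across and 60 mm tall, 0.11 to 0.20 kg, bottom-heavy, half-way up (30 mm above its base; z along its axis); may be absent (then None from the start)
- jarB_mid (a point): centre of one of the bead jars, the blue one, with a white lid, a plain cylinder 44 mm across and 60 mm tall, 0.11 to 0.20 kg, bottom-heavy, half-way up (30 mm above its base; z along its axis); may be absent (then None from the start)
- jarC_mid (a point): centre of one of the bead jars, the amber one, with a white lid, a plain cylinder 44 mm across and 60 mm tall, 0.11 to 0.20 kg, bottom-heavy, half-way up (30 mm above its base; z along its axis); may be absent (then None from the start)
- jarD_mid (a point): centre of one of the bead jars, the violet one, with a white lid, a plain cylinder 44 mm across and 60 mm tall, 0.11 to 0.20 kg, bottom-heavy, half-way up (30 mm above its base; z along its axis); may be absent (then None from the start)
- press: the white capping press, fixed to the desk, about 260 mm wide; origin under the guard plane's middle at desk level, x into the press, y sideways, z up. Uprights and cross-beam end 285 mm above the desk. The guard faces the loading side (-x); the pose differs from start to start
- tape: round yellow tape measure 40 mm across, 14 mm high, lying between the jars; to be left alone
- phone: red phone 150 x 73 x 9 mm; to be left alone
- mouse: black mouse 105 x 60 x 28 mm; to be left alone
- calculator: grey calculator 120 x 75 x 14 mm; to be left alone
- stapler: stapler 120 x 32 x 45 mm; to be left alone
- eraser: whiteboard eraser 100 x 50 x 30 mm, black on grey felt; to be left alone
There are look-alikes about, which are no part of the job. What is shaped like the part that bears jarC_mid but brown or pink is not meant.

How it is judged:
By the outcome, as a careful person would: the job done as asked, in the order asked, and still so for the second after the job is handed in, with the robot touching nothing.
Of jarA, jarB, jarC, jarD only 2 to 4 are there at a start; the rules pass over those that are not, and their reading is None.
At some moment in a run one of jarA, jarB, jarC, jarD may be knocked a few centimetres aside while the robot is not near it.
Once in a run the grip may slacken for a moment while it holds something.
It also fails if it takes over 210 s, if anything falls off the work surface, if the arm or the gripper's body presses on something with over 40 N, if the wrist force passes 120 N, or if a joint passes its speed limit or range.

## Working session

There is one attempt and no reset: what is moved stays moved. The work goes in short steps, Python scripts to look and compute and a shell command to move; the robot and the scene stay as the last step left them, time stands still between calls to the robot, and variables do not carry over. Pictures are saved under pics/ and viewed, at most 14 in all, crops included, and the job is handed in when it is done.

```bash
mkdir -p pics; cat > h.py <<'E'
from plant import *
import numpy as np, cv2
from scipy.spatial.transform import Rotation as Ro
def snap(n,f):
    o=get_obs(); s=snapshot(n); s['o']=o
    cv2.imwrite('pics/'+f+'.png',s['color'][:,:,::-1]); np.save('pics/'+f+'.npy',s,allow_pickle=True); return s
def load(f): return np.load('pics/'+f+'.npy',allow_pickle=True).item()
def cam(s):
    if 'R' in s: 
        R=np.array(s['R']);return R.T,-R.T@np.array(s['t'])
    T=np.array(s['tool_from_camera']);o=s['o'];W=Ro.from_euler('xyz',o['orientation'],degrees=True).as_matrix()
    return W@T[:3,:3],W@T[:3,3]+np.array(o['tool_pos'])
def ray(s,u,v):
    K=np.array([[s['fx'],0,s['cx']],[0,s['fy'],s['cy']],[0,0,1.]])
    p=cv2.undistortPoints(np.array([[[u,v]]],float),K,np.array([s['k1'],0,0,0.]))[0,0]
    A,c=cam(s); d=A@np.array([p[0],p[1],1]); return c,d/np.linalg.norm(d)
def onz(s,u,v,z):
    c,d=ray(s,u,v); return c+d*(z-c[2])/d[2]
def tri(rs):
    A=sum(np.eye(3)-np.outer(d,d) for c,d in rs); b=sum((np.eye(3)-np.outer(d,d))@c for c,d in rs); return np.linalg.solve(A,b)
def proj(s,X):
    A,c=cam(s);q=A.T@(np.array(X)-c);x,y=q[:2]/q[2];f=1+s['k1']*(x*x+y*y);return s['fx']*x*f+s['cx'],s['fy']*y*f+s['cy']
E
python3 -c "
from h import *
for n in ['top','side']:
    s=snap(n,n+'0'); print(n,s['k1'],s['fx'],cam(s)[1])
o=get_obs();print(o)
"
```

```text
top -0.12774902794190188 494.99083274354695 [ 0.4313086  -0.04860011  1.61941956]
side -0.0694038500018672 560.8455465494901 [-0.17578127 -1.22960521  0.98312831]
{'clock': 0.1, 'joint_pos': array([ 9.02455140e+01,  2.05868933e+01,  6.39499103e-01, -1.65599075e-02,
       -7.01359389e+01, -1.65051337e+01]), 'qvel': array([ 0.03161345, -0.02378734,  0.28188396,  0.14331731,  0.01308449,
        0.02571473]), 'tau': array([-2.76728402e-03, -5.84166241e+01,  2.93752223e+01,  7.01568246e+00,
        1.01747538e-02, -5.72228737e-05]), 'tool_pos': array([0.18897141, 0.64783199, 0.40382844]), 'orientation': array([ 1.79915678e+02, -8.75025760e-03, -1.62652515e+01]), 'force': array([ 0.18797161, -0.55293628, -0.25897059]), 'moment': array([-0.06883756, -0.04334   , -0.04607439]), 'gripper_force': 0.0, 'opening': 0.08775569571569368}
```

View pics/top0.png

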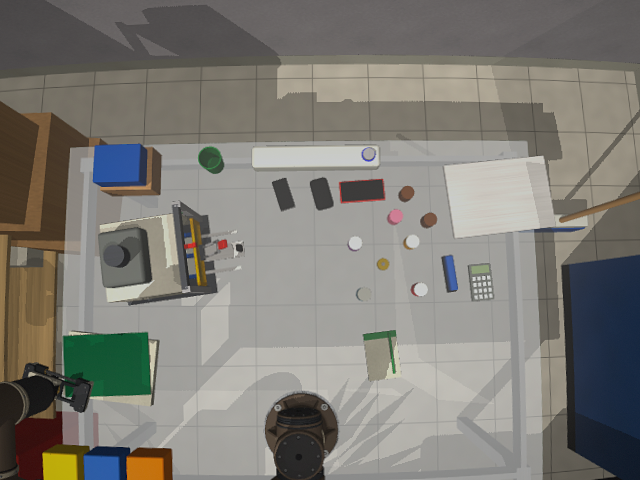

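View pics/side0.png

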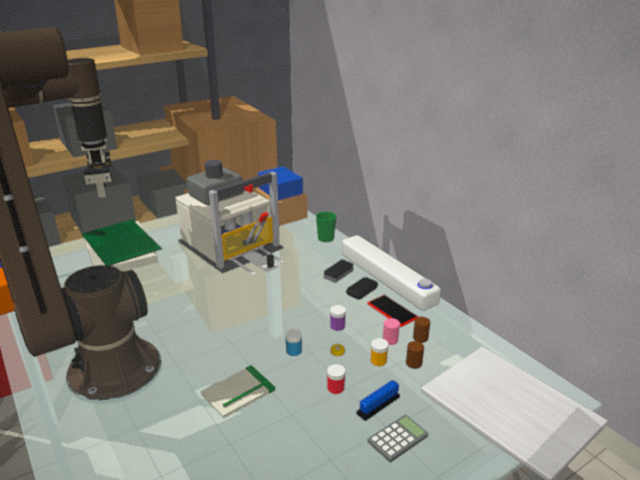

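The top view shows four lidded jars: violet (355,243), amber (412,241), blue (364,294) and red (420,289). The pink one (395,216) and the brown ones (406,193) and (429,220) are look-alikes. The press stands at about (160,255), with its grip near (222,244) and its handle near (240,247). Next I'll confirm this in enlarged crops and measure.

```bash
python3 -c "
from h import *
t=load('top0');s=load('side0')
T=cv2.imread('pics/top0.png');S=cv2.imread('pics/side0.png')
r=lambda i,w:cv2.resize(i,w,interpolation=cv2.INTER_CUBIC)
a=np.hstack([r(T[200:300,160:260],(400,300)),r(T[180:310,340:450][:, :],(400,300))])
b=np.hstack([r(S[150:280,170:300],(400,300)),r(S[290:400,270:430],(400,300))])
cv2.imwrite('pics/c1.png',np.vstack([a,b]))
for n,p in dict(violet=(355,243),amber=(412,241),blue=(364,294),red=(420,289)).items(): print(n,onz(t,*p,0.06).round(3))
for n,p in dict(violet=(338,311),amber=(379,345),blue=(293,335),red=(336,371)).items(): print(n,onz(s,*p,0.06).round(3))
print('handle',onz(t,240,247,.063), 'grip',onz(t,222,244,.19))
"
```

```text
violet [ 0.594 -0.179  0.06 ]
amber [ 0.597 -0.361  0.06 ]
blue [ 0.432 -0.203  0.06 ]
red [ 0.444 -0.381  0.06 ]
violet [ 0.591 -0.188  0.06 ]
amber [ 0.591 -0.37   0.06 ]
blue [ 0.428 -0.21   0.06 ]
red [ 0.441 -0.389  0.06 ]
handle [0.58634287 0.18570177 0.063     ] grip [0.58324091 0.21933062 0.19      ]
```

View pics/c1.png

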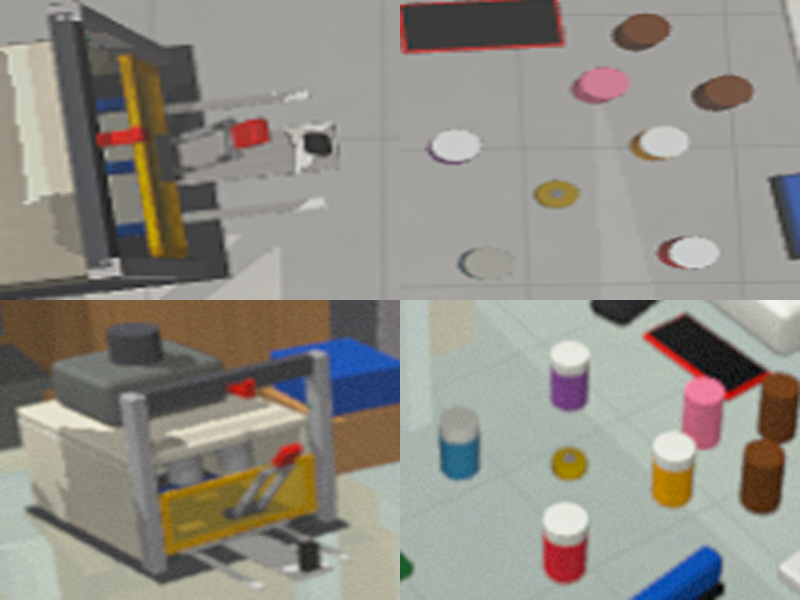

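Crop: all four meant jars stand upright with white lids. Pink and brown have no lids and are not meant. The red grip is at top px (222,244) and side px (265,217). The tooth is at top px (190,245), and the black handle at top px (239,248) and side px (270,261).

```bash
cat >> h.py <<'E'
def hsv(s): return cv2.cvtColor(s['color'],cv2.COLOR_RGB2HSV)
def blob(s,lo,hi,box,show=0):
    H=hsv(s); x0,y0,x1,y1=box
    m=cv2.inRange(H,lo,hi)
    if lo[0]==0 and hi[0]<=8: m|=cv2.inRange(H,(172,)+tuple(lo[1:]),(180,)+tuple(hi[1:]))
    k=np.zeros_like(m);k[y0:y1,x0:x1]=m[y0:y1,x0:x1]
    n,l,st,c=cv2.connectedComponentsWithStats(k)
    return sorted([(int(st[i,4]),c[i].round(1).tolist(),st[i,:4].tolist()) for i in range(1,n) if st[i,4]>5],reverse=True)[:4],k
E
python3 -c "
from h import *
t=load('top0');s=load('side0')
red=((0,140,80),(8,255,255))
print(blob(t,*red,(170,220,250,265))[0]);print(blob(s,*red,(220,170,290,240))[0])
blk=((0,0,0),(180,255,60))
print(blob(t,*blk,(230,235,250,260))[0]);print(blob(s,*blk,(255,250,285,275))[0])
for sx,b in((t,(180,200,215,300)),(s,(210,210,290,270))):
  B,k=blob(sx,(20,150,80),(32,255,255),b);print(B); 
  p=np.argwhere(k)[:,::-1].astype(np.float32); print(cv2.boxPoints(cv2.minAreaRect(p)).round(1).tolist())
g=tri([ray(t,222,244),ray(s,265,217)]);print(g)
"
```

```text
[(66, [222.2, 244.0], [218, 240, 9, 9]), (54, [189.8, 245.3], [184, 242, 13, 7])]
[(59, [262.7, 216.7], [258, 212, 10, 10]), (53, [248.7, 187.9], [244, 184, 9, 8])]
[(36, [238.8, 247.5], [236, 245, 7, 6])]
[(56, [270.0, 260.7], [268, 255, 5, 12])]
[(194, [199.4, 270.1], [193, 248, 13, 38]), (66, [192.0, 229.8], [190, 218, 6, 24]), (39, [198.7, 234.6], [197, 226, 4, 18])]
[[189.3000030517578, 218.10000610351562], [198.10000610351562, 217.0], [206.1999969482422, 284.8999938964844], [197.3000030517578, 285.8999938964844]]
[(940, [245.0, 238.7], [222, 217, 51, 43]), (10, [256.3, 229.2], [254, 226, 5, 8])]
[[215.89999389648438, 236.3000030517578], [270.5, 215.8000030517578], [279.1000061035156, 238.6999969482422], [224.5, 259.20001220703125]]
[0.58592508 0.21762378 0.19125279]
```

```bash
python3 -c "
from h import *
t=load('top0');s=load('side0')
g=tri([ray(t,222.2,244),ray(s,262.7,216.7)]);print('grip',g)
T=tri([ray(t,189.8,245.3),ray(s,248.7,187.9)]);print('tooth',T)
h=tri([ray(t,238.8,247.5),ray(s,270,260.7)]);print('handle',h,onz(t,238.8,247.5,.06))
for a,b,z in(((189.3,218.1),(197.3,285.9),.125),((198.1,217),(206.2,284.9),.125),((208.75,235),(236,231),.0),((211,271.7),(241,267.7),.0)):
  A=onz(t,*a,z);B=onz(t,*b,z);print(A,B,np.degrees(np.arctan2(*(B-A)[1::-1])))
h=onz(t,238.8,247.5,.06)
for q in (g,T): d=q-h;print(np.degrees(np.arctan2(d[1],d[0])),np.hypot(d[0],d[1]))
"
```

```text
grip [0.5823464  0.21842406 0.19320923]
tooth [0.57380396 0.29360956 0.26900715]
handle [0.58702975 0.19311695 0.0397207 ] [0.5851051  0.18997522 0.06      ]
[0.67170338 0.33366739 0.125     ] [0.46377262 0.30646524 0.125     ] -172.5467172730503
[0.67464322 0.30627448 0.125     ] [0.46651496 0.27922351 0.125     ] -172.59463320658128
[0.63404444 0.29939914 0.        ] [0.64595962 0.20860307 0.        ] -82.52378921388551
[0.51252797 0.29095044 0.        ] [0.52439333 0.19183883 0.        ] -83.17320590676384
95.53867447955157 0.02858227824743057
96.22341115429536 0.10424869604738733
```

```bash
cat >> h.py <<'E'
A0=np.radians(97.2); PX=np.array([np.cos(A0),np.sin(A0),0]); PY=np.array([-PX[1],PX[0],0]); PZ=np.array([0,0,1.])
HND=np.array([.5853,.1897,0]); PO=HND+.125*PX
def pw(x,y,z): return PO+x*PX+y*PY+np.array([0,0,z])
def toolR(tz,tx):
    tz=tz/np.linalg.norm(tz); ty=np.cross(tz,tx); ty/=np.linalg.norm(ty); return np.column_stack([np.cross(ty,tz),ty,tz])
def delta(p=None,R=None,reach=0):
    "shift (tool axes as now) and then turn to get there; p is where the point 'reach' ahead of TCP shall be at the end"
    o=get_obs();W=Ro.from_euler('xyz',o['orientation'],degrees=True).as_matrix()
    if R is None:R=W
    if p is not None:
        d=(np.array(p)-reach*R[:,2]-o['tool_pos']); print('world d',d.round(4),'shift units',(W.T@d/.025).round(2),'in final axes',(R.T@d/.025).round(2))
    print('turn units',(Ro.from_matrix(W.T@R).as_rotvec(degrees=True)/6).round(2))
E
python3 -c "
from h import *
a=.6;tz=PX*np.sin(a)-PZ*np.cos(a);R=toolR(tz,-PX);print(R,pw(-.0986,0,.192),pw(-.019,0,.27))
delta(pw(-.0986,0,.192)-tz*.07,R,.159)
R=toolR(-PZ,-PX);delta(None,R)
"; python3 -m handwheel '[[1,0,0,-1,0,0,0],[1,0,0,-1,0,0,0],[1,0,0,-1,0,0,0],[1,0,0,-1,0,0,0],[1,0,0,-1,0,0,0]]'
```

```text
[[ 1.03441981e-01 -9.92114701e-01 -7.07684670e-02]
 [-8.18827597e-01 -1.25333234e-01  5.60190099e-01]
 [-5.64642473e-01  1.68147207e-17 -8.25335615e-01]] [0.5819912  0.21589183 0.192     ] [0.57201468 0.29486416 0.27      ]
world d [ 0.4092 -0.5602 -0.0228] shift units [21.99 16.93  0.94] in final axes [ 20.56 -13.43 -12.96]
turn units [ 3.33 -5.07 10.74]
turn units [ 1.000e-02 -1.000e-02  1.109e+01]
clock: 0.72
tool_pos: [0.189, 0.6479, 0.5299]
orientation: [179.9, -0.0, -16.3]
force: [0.8, -0.3, -0.0]
opening: 0.088
gripper_force: 0.0
```

```bash
R='[1,1,0.77,0,0,0,0]'; 
python3 -m handwheel '[[1,1,0.77,0,0,0,0],[1,1,0.77,0,0,0,0],[1,1,0.77,0,0,0,0],[1,1,0.77,0,0,0,0],[1,1,0.77,0,0,0,0]]'
python3 -m handwheel '[[1,1,0.77,0,0,0,0],[1,1,0.77,0,0,0,0],[1,1,0.77,0,0,0,0],[1,1,0.77,0,0,0,0],[1,1,0.77,0,0,0,0]]'
python3 -m handwheel '[[1,1,0.77,0,0,0,0],[1,1,0.77,0,0,0,0],[1,1,0.77,0,0,0,0],[1,1,0.77,0,0,0,0],[1,1,0.77,0,0,0,0]]'
python3 -m handwheel '[[1,1,0.77,0,0,0,0],[1,1,0.77,0,0,0,0],[1,1,0.77,0,0,0,0],[1,1,0.77,0,0,0,0],[1,1,0.77,0,0,0,0]]'
python3 -m handwheel '[[1,0,0,0,0,0,1],[1,0,0,0,0,0,1],[1,0,0,0,0,0,1],[1,0,0,0,0,0,1],[1,0,0,0,0,0,1]]'
python3 -m handwheel '[[1,0,0,0,0,0,1],[1,0,0,0,0,0,1],[1,0,0,0,0,0,1],[1,0,0,0,0,0,1],[1,0,0,0,0,0,1]]'
python3 -m handwheel '[[1,0,0,0,0,0,1],[1,0,0,0,0,0,0.1],[1,0,0,0,0,0,0]]'
python3 -c "
from h import *
print(get_obs()['joint_pos'])
a=.6;tz=PX*np.sin(a)-PZ*np.cos(a);R=toolR(tz,-PX)
delta(pw(-.0986,0,.192)-tz*.07,R,.159)
"
```

```text
clock: 1.35
tool_pos: [0.2828, 0.5193, 0.5294]
orientation: [180.0, 0.0, -16.3]
force: [0.7, 0.8, -0.0]
opening: 0.0876
gripper_force: 0.0
clock: 1.98
tool_pos: [0.3758, 0.3917, 0.5295]
orientation: [180.0, 0.0, -16.3]
force: [-0.1, 0.2, -0.8]
opening: 0.0876
gripper_force: 0.0
clock: 2.6
tool_pos: [0.4687, 0.2643, 0.5295]
orientation: [180.0, 0.0, -16.3]
force: [1.0, 0.0, 0.4]
opening: 0.0878
gripper_force: 0.0
clock: 3.22
tool_pos: [0.5616, 0.1369, 0.5295]
orientation: [180.0, 0.0, -16.3]
force: [0.8, 0.3, 0.3]
opening: 0.0874
gripper_force: 0.0
clock: 3.85
tool_pos: [0.5611, 0.1378, 0.5294]
orientation: [180.0, 0.0, -46.5]
force: [0.7, 0.2, -0.2]
opening: 0.0875
gripper_force: 0.0
clock: 4.47
tool_pos: [0.5611, 0.1378, 0.5294]
orientation: [180.0, -0.0, -76.5]
force: [0.1, -0.0, 0.4]
opening: 0.0874
gripper_force: 0.0
clock: 4.85
tool_pos: [0.5612, 0.1381, 0.5296]
orientation: [180.0, 0.0, -82.8]
force: [-0.1, -0.7, -0.3]
opening: 0.0873
gripper_force: 0.0
[ 3.32077516e+01  8.22954539e+00  2.11807279e-01 -4.08635223e-03
 -8.19896989e+01 -2.59620624e+01]
world d [ 0.037  -0.0505 -0.1486] shift units [ 2.19 -1.22  5.94] in final axes [ 5.16 -1.22  3.67]
turn units [ 0.   -5.73  0.01]
```

```bash

python3 -m handwheel '[[1,0.44,-0.24,1,0,0,0],[1,0.44,-0.24,1,0,0,0],[1,0.44,-0.24,1,0,0,0],[1,0.44,-0.24,1,0,0,0],[1,0.44,-0.26,1,0,0,0]]'
python3 -m handwheel '[[1,0,0,0.94,0,0,0],[1,0,0,0,0,-1,0],[1,0,0,0,0,-1,0],[1,0,0,0,0,-1,0],[1,0,0,0,0,-1,0]]'
python3 -m handwheel '[[1,0,0,0,0,-1,0],[1,0,0,0,0,-0.73,0],[1,0,0,0,0,0,0]]'
python3 -c "
from h import *
print(get_obs()['joint_pos'])
a=.6;tz=PX*np.sin(a)-PZ*np.cos(a);R=toolR(tz,-PX)
w=snap('wrist','w1');print(proj(w,pw(-.0986,0,.192)),blob(w,(0,140,80),(8,255,255),(0,0,640,480))[0])
delta(pw(-.0986,0,.192),R,.159)
"
```

```text
clock: 5.48
tool_pos: [0.5985, 0.0871, 0.4039]
orientation: [-180.0, 0.0, -82.7]
force: [0.1, -0.6, -0.4]
opening: 0.0874
gripper_force: 0.0
clock: 6.1
tool_pos: [0.5984, 0.0877, 0.3813]
orientation: [-179.9, 24.2, -82.7]
force: [-0.3, -0.5, 0.0]
opening: 0.0878
gripper_force: 0.0
clock: 6.48
tool_pos: [0.5986, 0.0866, 0.3809]
orientation: [-180.0, 34.4, -82.9]
force: [0.4, 0.0, -0.2]
opening: 0.0875
gripper_force: 0.0
[ 12.35250292  16.85328536   1.76308812 -35.65828892 -74.63008501
   4.40904054]
(np.float64(316.91856400835474), np.float64(262.6954510451507)) [(1630, [318.8, 267.4], [298, 246, 43, 42])]
world d [-0.0053  0.04   -0.0578] shift units [-0.03  0.01  2.82] in final axes [-0.03  0.01  2.82]
turn units [-0.01 -0.02 -0.01]
```

View pics/w1.png

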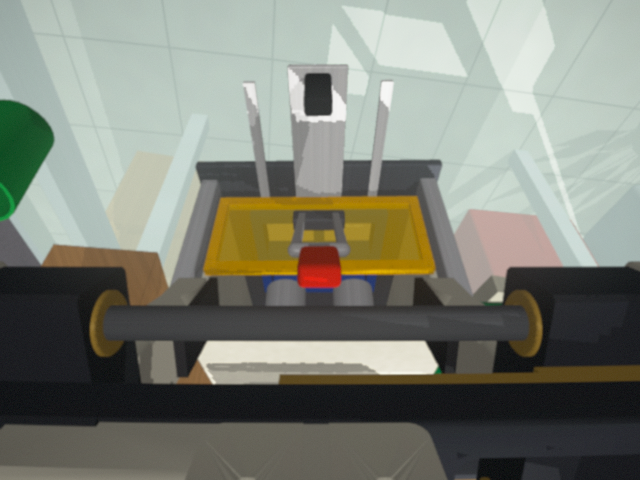

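The wrist view has the red grip at (319,267), within a few pixels of the prediction, and the black handle at (317,95). I'll advance and grasp.

```bash

python3 -m handwheel '[[1,0,0,1,0,0,0],[1,0,0,1,0,0,0],[1,0,0,0.8,0,0,0],[1,0,0,0,0,0,0],[-1,0,0,0,0,0,0]]'
python3 -m handwheel '[[-1,0,0,0,0,0,0],[-1,0,0,0,0,0,0],[-1,0,0,0,0,0,0],[-1,0,0,0,0,0,0]]'
python3 -c "
from h import *
a=.6;tz=PX*np.sin(a)-PZ*np.cos(a);R=toolR(tz,-PX)
c=np.array(get_obs()['tool_pos'])+.159*tz;print(c)
delta(pw(-.0986,0,.192)+[0,0,.118],R,.159)
"
```

```text
clock: 7.15
tool_pos: [0.5937, 0.1268, 0.324]
orientation: [-179.9, 34.3, -82.8]
force: [0.4, 0.2, 0.5]
opening: 0.0825
gripper_force: 0.0
clock: 7.65
tool_pos: [0.5934, 0.1266, 0.3235]
orientation: [-180.0, 34.4, -82.9]
force: [-0.1, 0.2, -0.5]
opening: 0.0432
gripper_force: 0.0
[0.58217757 0.21570353 0.19230093]
world d [-0.0002  0.0002  0.1177] shift units [-2.67  0.01 -3.88] in final axes [-2.67  0.01 -3.88]
turn units [-0.01  0.   -0.01]
```

```bash

python3 -m handwheel '[[-1,0,0,0,0,0,0],[-1,0,0,0,0,0,0],[-1,0,0,0,0,0,0],[-1,0,0,0,0,0,0]]'
python3 -m handwheel '[[-1,-0.2,0,-0.3,0,0,0],[-1,-0.2,0,-0.3,0,0,0],[-1,0,0,0,0,0,0]]'
```

```text
clock: 8.15
tool_pos: [0.5926, 0.1267, 0.3233]
orientation: [179.9, 34.4, -82.9]
force: [-5.5, -2.7, 3.4]
opening: 0.0242
gripper_force: 30.0
clock: 8.52
tool_pos: [0.5926, 0.1268, 0.3418]
orientation: [179.9, 34.4, -82.9]
force: [-5.6, 0.7, -4.9]
opening: 0.024
gripper_force: 30.0
```

```bash

python3 -m handwheel '[[-1,-0.32,0,-0.47,0,0,0],[-1,-0.32,0,-0.47,0,0,0],[-1,-0.32,0,-0.47,0,0,0],[-1,-0.32,0,-0.47,0,0,0],[-1,-0.32,0,-0.47,0,0,0]]'
python3 -m handwheel '[[-1,-0.32,0,-0.47,0,0,0],[-1,-0.32,0,-0.47,0,0,0],[-1,0,0,0,0,0,0]]'
python3 -c "
from h import *
a=.6;tz=PX*np.sin(a)-PZ*np.cos(a)
c=np.array(get_obs()['tool_pos'])+.159*tz;print(c, (c-PO)@PX,(c-PO)@PY)
# rotation about hinge from current, steps in tool axes
L=.148
def pose(l): # lean
    tz=PX*np.sin(l)-PZ*np.cos(l);R=toolR(tz,-PX);return R
for n in (6,):
  ls=np.linspace(.6,.04,n+1)
  hin=c+tz*L
  for i in range(n):
    Ra,Rb=pose(ls[i]),pose(ls[i+1]);pa=hin-Ra[:,2]*(L+.159);pb=hin-Rb[:,2]*(L+.159)
    print((Ra.T@(pb-pa)/.025).round(3),(Ro.from_matrix(Ra.T@Rb).as_rotvec(degrees=True)/6).round(3))
"
```

```text
clock: 9.15
tool_pos: [0.5926, 0.1268, 0.4128]
orientation: [179.8, 34.4, -82.9]
force: [-4.8, 4.3, -9.5]
opening: 0.024
gripper_force: 30.0
clock: 9.52
tool_pos: [0.5924, 0.1266, 0.4427]
orientation: [180.0, 34.4, -82.8]
force: [-6.1, 2.1, -5.1]
opening: 0.0236
gripper_force: 30.0
[0.58119206 0.21563257 0.31150276] -0.09875705892983115 0.0008253303732344245
[-1.144 -0.     0.053] [ 0.     0.891 -0.   ]
[-1.144 -0.     0.053] [ 0.     0.891 -0.   ]
[-1.144  0.     0.053] [-0.     0.891  0.   ]
[-1.144 -0.     0.053] [0.    0.891 0.   ]
[-1.144  0.     0.053] [ 0.     0.891 -0.   ]
[-1.144 -0.     0.053] [-0.     0.891 -0.   ]
```

```bash

python3 -m handwheel '[[-1,-0.688,0,0.019,0,0.535,0],[-1,-0.688,0,0.019,0,0.535,0],[-1,-0.688,0,0.019,0,0.535,0],[-1,-0.688,0,0.019,0,0.535,0],[-1,-0.688,0,0.019,0,0.535,0]]'
python3 -m handwheel '[[-1,-0.688,0,0.019,0,0.535,0],[-1,-0.688,0,0.019,0,0.535,0],[-1,-0.688,0,0.019,0,0.535,0],[-1,-0.688,0,0.019,0,0.535,0],[-1,-0.688,0,0.019,0,0.535,0]]'
python3 -m handwheel '[[-1,0,0,0,0,0,0],[-1,0,0,0,0,0,0]]'
python3 -c "
from h import *
o=get_obs();W=Ro.from_euler('xyz',o['orientation'],degrees=True).as_matrix()
c=o['tool_pos']+.159*W[:,2];print((c-PO)@PX,(c-PO)@PY,c[2]); c=o['tool_pos']+(.159+.033)*W[:,2];print('cross',(c-PO)@PX,c[2])
s=snap('side','s1');S=cv2.imread('pics/s1.png');cv2.imwrite('pics/s1c.png',cv2.resize(S[130:280,170:320],(600,600),interpolation=cv2.INTER_CUBIC))
"
```

```text
clock: 10.15
tool_pos: [0.5827, 0.2032, 0.4801]
orientation: [179.9, 18.3, -82.9]
force: [-7.9, 1.6, -6.4]
opening: 0.0238
gripper_force: 30.0
clock: 10.78
tool_pos: [0.5719, 0.2872, 0.4951]
orientation: [179.9, 2.3, -82.9]
force: [-10.7, 1.0, -6.8]
opening: 0.0237
gripper_force: 30.0
clock: 11.02
tool_pos: [0.572, 0.287, 0.4945]
orientation: [179.8, 2.4, -82.9]
force: [-9.9, 1.1, -6.0]
opening: 0.0238
gripper_force: 30.0
-0.020191235995849627 0.0013731345016544274 0.3356489553631353
cross -0.01882143727066982 0.30267751017770794
```

View pics/s1c.png

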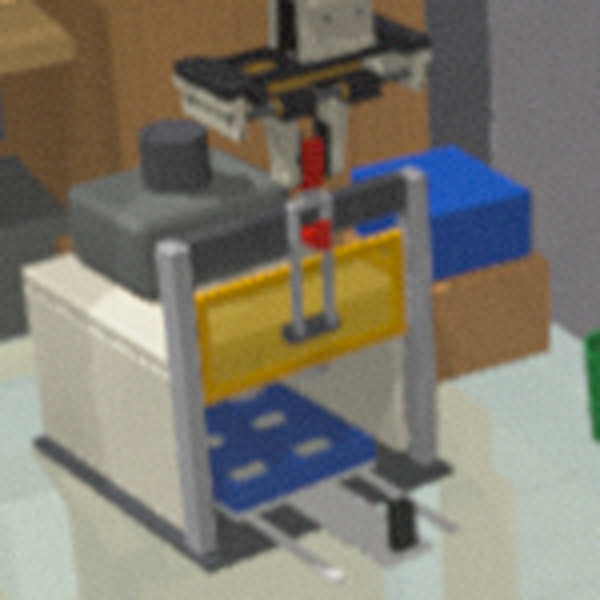

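Crop: the guard is raised, with the bar's slot around the red tooth and its cross-piece above and behind the lip. I'll lower it into the notch.

```bash

python3 -m handwheel '[[-1,0,0.04,0.25,0,0,0],[-1,0,0,0.25,0,0,0],[-1,0,0,0.25,0,0,0],[-1,0,0,0.25,0,0,0],[-1,0,0,0.1,0,0,0]]'
python3 -m handwheel '[[-1,0,0,0.04,0,0,0],[-1,0,0,0,0,0,0]]'
python3 -c "
from h import *
o=get_obs();W=Ro.from_euler('xyz',o['orientation'],degrees=True).as_matrix()
c=o['tool_pos']+(.159+.033)*W[:,2];print('cross',(c-PO)@PX,c[2])"
```

```text
clock: 11.7
tool_pos: [0.571, 0.2869, 0.4733]
orientation: [-179.8, 2.5, -82.8]
force: [-20.8, -2.4, 29.4]
opening: 0.0235
gripper_force: 30.1
clock: 11.95
tool_pos: [0.5708, 0.2868, 0.4734]
orientation: [-179.7, 2.5, -82.8]
force: [-18.7, -2.4, 26.1]
opening: 0.0242
gripper_force: 30.1
cross -0.01851373556851645 0.2815456674178224
```

```bash
python3 -m handwheel '[[-1,0,0,-0.08,0,0,0],[-1,0,0,0,0,0,0]]'
python3 -c "
from h import *
s=snap('side','s2');S=cv2.imread('pics/s2.png');w=snap('wrist','w2');w=cv2.imread('pics/w2.png')
cv2.imwrite('pics/s2c.png',np.hstack([cv2.resize(S[150:240,210:290],(400,450),interpolation=cv2.INTER_CUBIC),cv2.resize(w[150:390,220:420],(375,450))]))
"
```

```text
clock: 12.2
tool_pos: [0.571, 0.2869, 0.4735]
orientation: [-179.8, 2.5, -82.9]
force: [-15.2, -0.8, 16.6]
opening: 0.0238
gripper_force: 30.0
```

View pics/s2c.png

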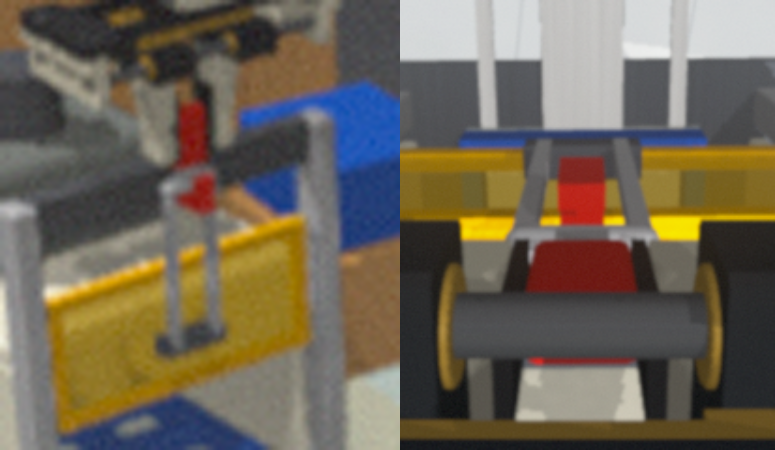

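Crop: the cross-piece sits over the tooth, inside the lip, with the slot centred. I'll release and check that it holds.

```bash
python3 -m handwheel '[[-1,0,0,-0.08,0,0,0],[-1,0,0,0,0,0,0],[-0.2,0,0,0,0,0,0],[-0.2,0,0,0,0,0,0],[-0.2,0,0,0,0,0,0]]'
python3 -m handwheel '[[0.2,0,0,-0.6,0,0,0],[0.2,0,0,-1,0,0,0],[0.2,0,0,-1,0,0,0],[0.2,0,0,-1,0,0,0],[0.2,0,0,0,0,0,0]]'
python3 -c "
from h import *
s=snap('side','s3');w=snap('wrist','w3')
for n,b in(('s2',0),('s3',0)):
  q=load(n);print(n,blob(q,(20,150,80),(32,255,255),(200,180,290,270))[0][:2],blob(q,(0,140,80),(8,255,255),(220,150,290,240))[0])
S=cv2.imread('pics/s3.png');w=cv2.imread('pics/w3.png')
cv2.imwrite('pics/s3c.png',np.hstack([cv2.resize(S[150:240,210:290],(400,450),interpolation=cv2.INTER_CUBIC),cv2.resize(w[150:390,220:420],(375,450))]))
"
```

```text
clock: 12.92
tool_pos: [0.5727, 0.2871, 0.4707]
orientation: [-179.9, 2.3, -82.9]
force: [0.2, 0.5, 0.6]
opening: 0.0351
gripper_force: 0.0
clock: 13.55
tool_pos: [0.573, 0.2834, 0.5634]
orientation: [-179.7, 2.4, -82.9]
force: [-1.3, -0.6, -0.7]
opening: 0.0524
gripper_force: 0.0
s2 [(1078, [244.8, 214.5], [220, 193, 52, 43]), (55, [248.1, 206.1], [246, 199, 5, 15])] [(63, [248.1, 176.3], [246, 170, 6, 13]), (34, [249.7, 188.5], [246, 185, 7, 7])]
s3 [(1081, [244.7, 214.5], [220, 193, 52, 43]), (53, [248.0, 206.3], [246, 199, 5, 15])] [(99, [246.6, 176.3], [243, 170, 9, 14]), (35, [249.7, 188.6], [246, 185, 7, 8])]
```

View pics/s3c.png

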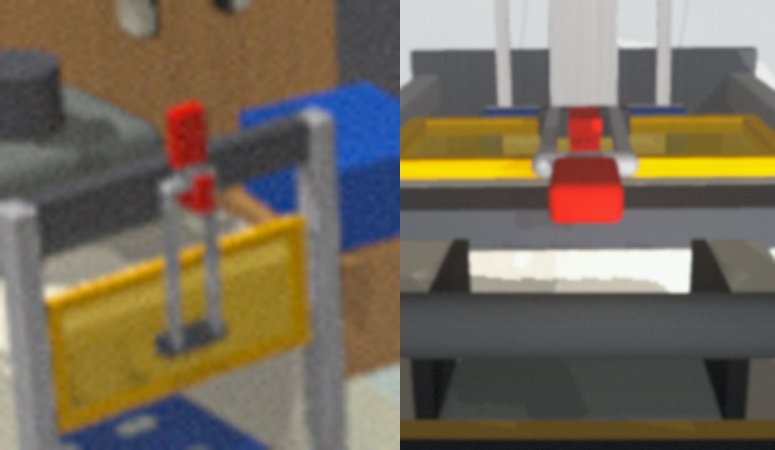

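Crop: the guard stays hooked by itself; the guard blob has not moved since the release. Next is the handle.

```bash
python3 -c "
from h import *
delta(pw(-.125,0,.048),toolR(-PZ,-PX),.159)"
```

```text
world d [ 0.0126 -0.0938 -0.3533] shift units [ 4.35 -0.03 13.97] in final axes [ 3.79 -0.03 14.13]
turn units [-0.01  0.39 -0.01]
```

```bash

python3 -m handwheel '[[0.2,0,0,0,0,0.39,0],[0.2,0.95,0,0,0,0,0],[0.2,0.95,0,0,0,0,0],[0.2,0.95,0,0,0,0,0],[0.2,0.95,0,0,0,0,0]]'
python3 -m handwheel '[[0.2,0,0,1,0,0,0],[0.2,0,0,1,0,0,0],[0.2,0,0,1,0,0,0],[0.2,0,0,1,0,0,0],[0.2,0,0,1,0,0,0]]'
python3 -m handwheel '[[0.2,0,0,1,0,0,0],[0.2,0,0,1,0,0,0],[0.2,0,0,1,0,0,0],[0.2,0,0,0,0,0,0]]'
python3 -c "
from h import *
w=snap('wrist','w4')
delta(pw(-.125,0,.048),toolR(-PZ,-PX),.159);print(proj(w,pw(-.125,0,.063)),blob(w,(0,0,0),(180,255,60),(250,50,390,260))[0])
cv2.imwrite('pics/w4.png',cv2.imread('pics/w4.png'))"
```

```text
clock: 14.28
tool_pos: [0.5847, 0.1872, 0.5602]
orientation: [-180.0, -0.1, -82.9]
force: [-0.6, -0.3, -0.6]
opening: 0.0524
gripper_force: 0.0
clock: 14.9
tool_pos: [0.5847, 0.1879, 0.4344]
orientation: [-180.0, -0.1, -82.9]
force: [-0.4, -0.1, -0.4]
opening: 0.0526
gripper_force: 0.0
clock: 15.4
tool_pos: [0.5843, 0.1878, 0.3583]
orientation: [179.8, -0.1, -82.9]
force: [0.3, 0.5, 1.0]
opening: 0.0526
gripper_force: 0.0
world d [ 0.0005  0.0015 -0.1529] shift units [-0.07 -0.03  6.12] in final axes [-0.06 -0.03  6.12]
turn units [ 0.01 -0.02 -0.02]
(np.float64(312.3620965131244), np.float64(237.84381549474847)) [(640, [313.7, 233.7], [301, 220, 26, 28])]
```

View pics/w4.png

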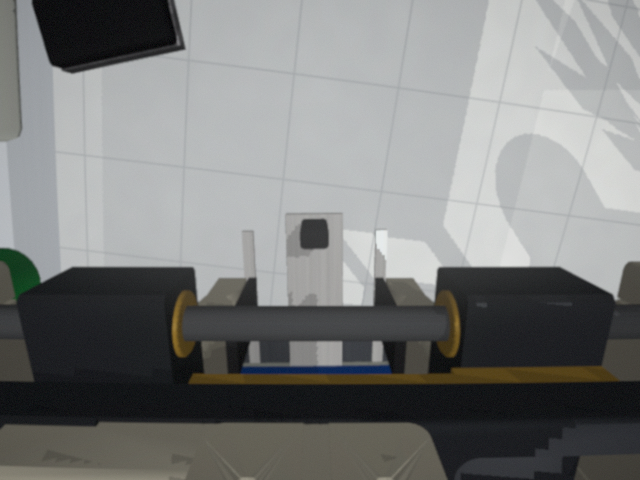

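The handle is at (314,234), within 4 px of the prediction. I'll descend, grip and pull.

```bash

python3 -m handwheel '[[0.2,0,0,1,0,0,0],[0.2,0,0,1,0,0,0],[0.2,0,0,1,0,0,0],[0.2,0,0,1,0,0,0],[0.2,0,0,1,0,0,0]]'
python3 -m handwheel '[[0.2,0,0,1,0,0,0],[0.2,0,0,0.1,0,0,0],[-1,0,0,0,0,0,0],[-1,0,0,0,0,0,0],[-1,0,0,0,0,0,0]]'
python3 -m handwheel '[[-1,0,0,0,0,0,0],[-1,0,0,0,0,0,0],[-1,0.5,0,0,0,0,0],[-1,0.5,0,0,0,0,0],[-1,0.7,0,0,0,0,0]]'
python3 -m handwheel '[[-1,0.7,0,0,0,0,0],[-1,0.7,0,0,0,0,0],[-1,0.7,0,0,0,0,0],[-1,0.7,0,0,0,0,0],[-1,0.7,0,0,0,0,0]]'
python3 -m handwheel '[[-1,0.7,0,0,0,0,0],[-1,0.7,0,0,0,0,0],[-1,0.7,0,0,0,0,0],[-1,0.7,0,0,0,0,0],[-1,0,0,0,0,0,0]]'
python3 -c "
from h import *
o=get_obs();d=o['tool_pos']-PO;print(d@PX,d@PY)"
```

```text
clock: 16.08
tool_pos: [0.5855, 0.189, 0.2361]
orientation: [-179.8, -0.0, -82.8]
force: [0.0, 0.5, -0.0]
opening: 0.0529
gripper_force: 0.0
clock: 16.7
tool_pos: [0.5849, 0.1891, 0.2085]
orientation: [-179.9, -0.0, -82.9]
force: [1.2, 0.4, -0.5]
opening: 0.028
gripper_force: 0.0
clock: 17.32
tool_pos: [0.59, 0.1471, 0.2082]
orientation: [-179.9, -0.0, -82.8]
force: [-2.0, 1.5, 4.4]
opening: 0.0219
gripper_force: 30.0
clock: 17.95
tool_pos: [0.6016, 0.0592, 0.2081]
orientation: [-179.9, -0.0, -82.8]
force: [1.9, 2.6, 5.4]
opening: 0.0218
gripper_force: 30.0
clock: 18.58
tool_pos: [0.6108, -0.0112, 0.2082]
orientation: [-179.8, -0.1, -82.9]
force: [7.1, -0.5, 3.5]
opening: 0.0217
gripper_force: 30.0
-0.3274927525689111 -0.00014619365370048226
```

```bash

python3 -m handwheel '[[-1,0.5,0.02,0,0,0,0],[-1,0.4,0,0,0,0,0],[-1,0.1,0,0,0,0,0],[-1,0,0,0,0,0,0]]'
python3 -m handwheel '[[-1,0.08,0,0,0,0,0],[-1,0,0,0,0,0,0]]'
python3 -c "
from h import *
o=get_obs();d=o['tool_pos']-PO;print(d@PX,d@PY)"
```

```text
clock: 19.08
tool_pos: [0.6137, -0.0342, 0.2082]
orientation: [-179.8, -0.0, -82.8]
force: [8.3, 6.1, 2.5]
opening: 0.0219
gripper_force: 30.0
clock: 19.32
tool_pos: [0.6137, -0.0346, 0.2081]
orientation: [-179.7, 0.1, -82.8]
force: [4.7, 15.3, 4.2]
opening: 0.0213
gripper_force: 30.0
-0.351116917190633 -8.202774586279532e-05
```

The carrier is at its stop. I'll release, rise and look.

```bash

python3 -m handwheel '[[-1,-0.08,0,0,0,0,0],[0,0,0,0,0,0,0],[0,0,0,0,0,0,0],[0,0,0,0,0,0,0],[0,0,0,-1,0,0,0]]'
python3 -m handwheel '[[1,0,0,-1,0,0,0],[1,0,0,-1,0,0,0],[1,0,0,-1,0,0,0],[1,0,0,-1,0,0,0],[1,0,0,-1,0,0,0]]'
python3 -m handwheel '[[1,0,0,-1,0,0,0],[1,-1,0,-1,0,0,0],[1,-1,0,-1,0,0,0],[1,-1,0,0,0,0,0],[1,0,0,0,0,0,0]]'
python3 -c "
from h import *
w=snap('wrist','w5');t=snap('top','t5')
T=cv2.imread('pics/t5.png');W=cv2.imread('pics/w5.png')
cv2.imwrite('pics/c5.png',np.hstack([cv2.resize(T[190:320,170:450],(560,260),interpolation=cv2.INTER_CUBIC),cv2.resize(W[:,:],(240,260))]) if 0 else np.vstack([cv2.resize(T[180:310,180:450],(800,385),interpolation=cv2.INTER_CUBIC),np.hstack([cv2.resize(W,(286,214)),np.zeros((214,514,3),np.uint8)])]))
print(get_obs()['tool_pos'],blob(t,(95,140,50),(125,255,255),(190,200,340,320))[0])"
```

```text
clock: 19.95
tool_pos: [0.6107, -0.0349, 0.2306]
orientation: [179.7, -0.1, -82.9]
force: [-0.1, 0.5, 0.4]
opening: 0.0435
gripper_force: 0.0
clock: 20.58
tool_pos: [0.6115, -0.0346, 0.358]
orientation: [179.9, -0.1, -82.9]
force: [-0.1, -1.0, -0.2]
opening: 0.0858
gripper_force: 0.0
clock: 21.2
tool_pos: [0.6022, 0.0412, 0.4325]
orientation: [180.0, -0.0, -82.8]
force: [-0.1, -0.6, -0.4]
opening: 0.0878
gripper_force: 0.0
[0.60243882 0.04007655 0.43209255] [(405, [247.4, 258.2], [223, 238, 45, 35])]
```

View pics/c5.png

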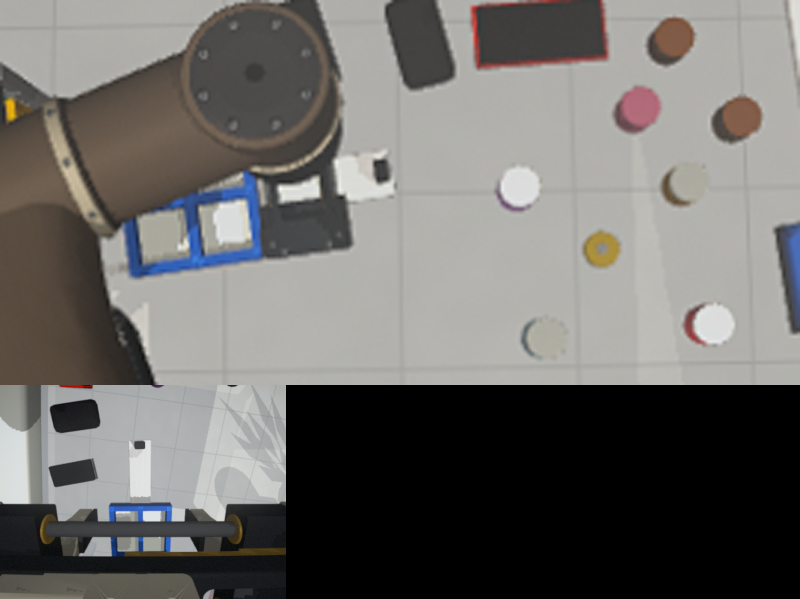

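```bash
python3 -c "
from h import *
t=load('t5');w=load('w5')
for p in ((268.5,266.5),(224.5,273.5)):
  X=onz(t,*p,.042);d=X-PO;print(X,d@PX,d@PY)
B,k=blob(w,(95,140,50),(125,255,255),(150,200,450,400));print(B)
c=max(cv2.findContours(k,0,1)[0],key=cv2.contourArea);x=c[:,0]
for p in (x[np.argmin(x.sum(1))],x[np.argmax(x[:,0]-x[:,1])]):
  X=onz(w,*map(float,p),.042);d=X-PO;print(p,X,d@PX,d@PY)
"
```

```text
[0.52458887 0.09756697 0.042     ] -0.20879741596503013 0.0717797352539771
[0.50414183 0.2385931  0.042     ] -0.06632061926994054 0.07439028205905474
[(2363, [313.3, 282.0], [244, 270, 141, 36]), (640, [258.4, 366.2], [249, 341, 30, 44]), (390, [374.6, 356.9], [368, 341, 14, 33]), (315, [314.6, 356.9], [310, 341, 10, 33])]
[246 271] [0.66565093 0.11178242 0.042     ] -0.21237381638570357 -0.06995167550816696
[384 272] [0.52299692 0.09508806 0.042     ] -0.21105725476205475 0.07366982259793883
```

Picture: the carrier is out. Its frame spans press x from -0.211 to -0.063, and all four jars are where they were. Next I'll pick violet.

```bash
cat >> h.py <<'E'
JR=dict(violet=(355.2,243.1),amber=(411.9,241.8),blue=(364.3,294.1),red=(420.6,289.4))
def jar(n): return onz(load('t5'),*JR[n],.06)
DOWN=toolR(-PZ,-PX)
def look(X,f):
    w=snap('wrist',f);X=np.array([X[0],X[1],.06]);u,v=proj(w,X);r=abs(proj(w,X+[.022,0,0])[0]-u)
    g=cv2.medianBlur(cv2.cvtColor(w['color'],cv2.COLOR_RGB2GRAY),3)
    c=cv2.HoughCircles(g,cv2.HOUGH_GRADIENT,1.5,20,param1=60,param2=15,minRadius=int(r*.85),maxRadius=int(r*1.15))
    print('pred',round(u),round(v),round(r,1))
    for q in (c[0] if c is not None else []):
        if np.hypot(q[0]-u,q[1]-v)<60: print(q, (onz(w,float(q[0]),float(q[1]),.06)).round(4))
E
python3 -c "
from h import *
for n in JR: print(n,jar(n))
x=jar('violet');x[2]=.2;delta(x,DOWN,.159)"
```

```text
violet [ 0.59345154 -0.1793323   0.06      ]
amber [ 0.59471228 -0.36076252  0.06      ]
blue [ 0.43196827 -0.20411981  0.06      ]
red [ 0.44302292 -0.38312672  0.06      ]
world d [-0.009  -0.2194 -0.0731] shift units [8.66 1.45 2.94] in final axes [8.66 1.46 2.92]
turn units [ 0.01 -0.01 -0.01]
```

```bash

python3 -m handwheel '[[1,1,0.16,0,0,0,0],[1,1,0.16,0,0,0,0],[1,1,0.16,0,0,0,0],[1,1,0.16,0,0,0,0],[1,1,0.16,0.6,0,0,0]]'
python3 -m handwheel '[[1,1,0.16,0.6,0,0,0],[1,1,0.16,0.6,0,0,0],[1,1,0.16,0.6,0,0,0],[1,0.66,0.16,0.5,0,0,0],[1,0,0,0,0,0,0]]'
python3 -c "
from h import *
x=jar('violet');look(x,'w6');x[2]=.048;delta(x,DOWN,.159)"
```

```text
clock: 21.92
tool_pos: [0.5984, -0.0881, 0.4181]
orientation: [-179.9, -0.1, -82.9]
force: [-0.0, 0.1, -1.2]
opening: 0.0874
gripper_force: 0.0
clock: 22.55
tool_pos: [0.5932, -0.1805, 0.3587]
orientation: [179.8, -0.0, -83.0]
force: [0.9, -0.5, 0.8]
opening: 0.0873
gripper_force: 0.0
pred 314 235 28.7
[312.75 234.75  28.65] [ 0.5942 -0.1796  0.06  ]
world d [-0.0002  0.0005 -0.1527] shift units [-0.03 -0.    6.11] in final axes [-0.02  0.    6.11]
turn units [ 0.01 -0.01 -0.02]
```

View pics/w6.png

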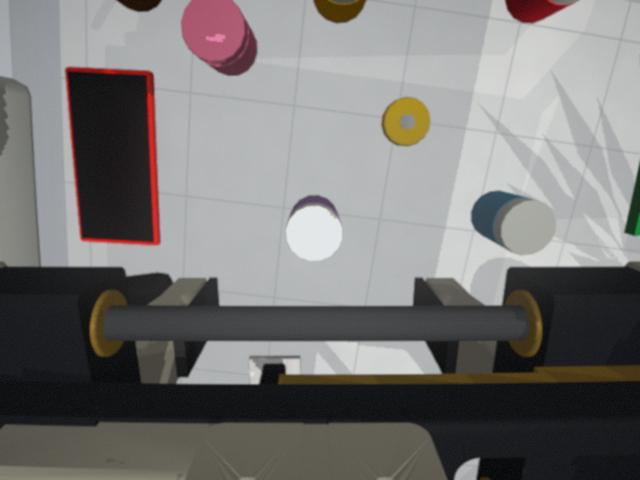

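The violet lid is at (313,234), as predicted. Pick it.

```bash

python3 -m handwheel '[[1,0,0,1,0,0,0],[1,0,0,1,0,0,0],[1,0,0,1,0,0,0],[1,0,0,1,0,0,0],[1,0,0,1,0,0,0]]'
python3 -m handwheel '[[1,0,0,1,0,0,0],[1,0,0,0.1,0,0,0],[-1,0,0,0,0,0,0],[-1,0,0,0,0,0,0],[-1,0,0,0,0,0,0]]'
python3 -m handwheel '[[-1,0,0,0,0,0,0],[-1,0,0,0,0,0,0],[-1,0,0,0,0,0,0],[-1,0,0,0,0,0,0]]'
python3 -m handwheel '[[-1,0,0,-0.5,0,0,0],[-1,0,0,-1,0,0,0],[-1,0,0,-1,0,0,0],[-1,0,0,-1,0,0,0],[-1,0,0,-1,0,0,0]]'
python3 -c "
from h import *
delta(pw(-.103,-.038,.155),DOWN,.159)"
```

```text
clock: 23.22
tool_pos: [0.5944, -0.1785, 0.2354]
orientation: [-179.9, -0.1, -82.8]
force: [1.0, -0.6, 0.6]
opening: 0.0871
gripper_force: 0.0
clock: 23.85
tool_pos: [0.5943, -0.1792, 0.2089]
orientation: [-179.9, -0.1, -82.9]
force: [-0.4, 0.0, 0.6]
opening: 0.0635
gripper_force: 0.0
clock: 24.35
tool_pos: [0.594, -0.1792, 0.2081]
orientation: [-180.0, -0.1, -82.9]
force: [-1.5, 1.0, 2.8]
opening: 0.0434
gripper_force: 30.0
clock: 24.98
tool_pos: [0.5938, -0.1791, 0.3217]
orientation: [-180.0, -0.1, -82.9]
force: [0.3, 0.1, -0.5]
opening: 0.0435
gripper_force: 30.0
world d [ 0.0265  0.3953 -0.0077] shift units [-15.56  -3.02   0.3 ] in final axes [-15.56  -3.03   0.31]
turn units [-0.   -0.01 -0.01]
```

```bash

python3 -m handwheel '[[-1,-0.6,-0.19,0,0,0,0],[-1,-0.97,-0.19,0,0,0,0],[-1,-0.97,-0.19,0,0,0,0],[-1,-0.97,-0.19,0,0,0,0],[-1,-0.97,-0.19,0,0,0,0]]'
python3 -m handwheel '[[-1,-0.97,-0.19,0,0,0,0],[-1,-0.97,-0.19,0,0,0,0],[-1,-0.97,-0.19,0,0,0,0],[-1,-0.97,-0.19,0,0,0,0],[-1,-0.97,-0.19,0,0,0,0]]'
python3 -m handwheel '[[-1,-0.97,-0.19,0,0,0,0],[-1,-0.97,-0.19,0,0,0,0],[-1,-0.97,-0.19,0,0,0,0],[-1,-0.97,-0.19,0,0,0,0],[-1,-0.97,-0.19,0,0,0,0]]'
python3 -m handwheel '[[-1,-0.97,-0.18,0,0,0,0],[-1,-0.4,0,0,0,0,0],[-1,0,0,0,0,0,0]]'
python3 -c "
from h import *
delta(pw(-.103,-.038,.066),DOWN,.159)"
```

```text
clock: 25.6
tool_pos: [0.6032, -0.0636, 0.3194]
orientation: [179.9, -0.0, -82.9]
force: [-0.4, -0.3, -0.7]
opening: 0.0435
gripper_force: 30.0
clock: 26.22
tool_pos: [0.6116, 0.0597, 0.3192]
orientation: [179.9, -0.1, -82.9]
force: [-0.0, 0.5, -1.4]
opening: 0.0435
gripper_force: 30.0
clock: 26.85
tool_pos: [0.6207, 0.1832, 0.32]
orientation: [-180.0, -0.1, -82.9]
force: [0.2, -0.3, -1.1]
opening: 0.0435
gripper_force: 30.0
clock: 27.22
tool_pos: [0.6206, 0.2168, 0.3197]
orientation: [180.0, -0.1, -82.8]
force: [0.5, 0.2, -1.2]
opening: 0.0438
gripper_force: 30.0
world d [-0.0004 -0.0005 -0.0947] shift units [0.02 0.02 3.79] in final axes [0.02 0.02 3.79]
turn units [ 0.   -0.01 -0.  ]
```

```bash

python3 -m handwheel '[[-1,0,0,1,0,0,0],[-1,0,0,1,0,0,0],[-1,0,0,0.9,0,0,0],[-1,0,0,0.5,0,0,0],[-1,0,0,0.25,0,0,0]]'
python3 -m handwheel '[[-1,0,0,0.08,0,0,0],[-1,0,0,0,0,0,0]]'
```

```text
clock: 27.85
tool_pos: [0.6209, 0.2155, 0.2283]
orientation: [180.0, -0.1, -82.9]
force: [-0.9, -0.3, -0.9]
opening: 0.0432
gripper_force: 30.0
clock: 28.1
tool_pos: [0.621, 0.216, 0.2273]
orientation: [-180.0, -0.0, -82.9]
force: [0.0, -0.5, -0.9]
opening: 0.0434
gripper_force: 30.0
```

```bash

python3 -m handwheel '[[-1,0,0,0.06,0,0,0],[-1,0,0,0,0,0,0],[0.16,0,0,0,0,0,0],[0.16,0,0,0,0,0,0],[0.16,0,0,0,0,0,0]]'
python3 -m handwheel '[[0.16,0,0,-0.6,0,0,0],[0.16,0,0,-1,0,0,0],[0.16,0,0,-1,0,0,0],[0.16,0,0,-1,0,0,0],[1,0,0,-1,0,0,0]]'
python3 -c "
from h import *
x=jar('blue');x[2]=.2;delta(x,DOWN,.159)"
```

```text
clock: 28.72
tool_pos: [0.6208, 0.2159, 0.225]
orientation: [180.0, -0.1, -82.9]
force: [-0.4, 0.1, -0.2]
opening: 0.0504
gripper_force: 0.0
clock: 29.35
tool_pos: [0.6207, 0.216, 0.3423]
orientation: [-179.9, -0.0, -82.9]
force: [0.0, 0.1, 0.2]
opening: 0.0563
gripper_force: 0.0
world d [-0.1888 -0.4201  0.0167] shift units [15.74  9.58 -0.67] in final axes [15.73  9.6  -0.67]
turn units [-0.01 -0.01 -0.01]
```

```bash

python3 -m handwheel '[[1,0.98,0.6,-0.1,0,0,0],[1,0.98,0.6,-0.1,0,0,0],[1,0.98,0.6,-0.1,0,0,0],[1,0.98,0.6,-0.1,0,0,0],[1,0.98,0.6,-0.1,0,0,0]]'
python3 -m handwheel '[[1,0.98,0.6,0,0,0,0],[1,0.98,0.6,0,0,0,0],[1,0.98,0.6,0,0,0,0],[1,0.98,0.6,0,0,0,0],[1,0.98,0.6,0,0,0,0]]'
python3 -m handwheel '[[1,0.98,0.6,0,0,0,0],[1,0.98,0.6,0,0,0,0],[1,0.98,0.6,0,0,0,0],[1,0.98,0.6,0,0,0,0],[1,0.98,0.6,0,0,0,0]]'
python3 -m handwheel '[[1,0.98,0.6,0,0,0,0],[1,0,0,0,0,0,0]]'
python3 -c "
from h import *
x=jar('blue');look(x,'w7');x[2]=.048;delta(x,DOWN,.159);print(get_obs()['joint_pos'])"
```

```text
clock: 29.98
tool_pos: [0.5608, 0.0836, 0.3532]
orientation: [-180.0, -0.1, -82.9]
force: [-0.3, 0.4, -0.2]
opening: 0.0875
gripper_force: 0.0
clock: 30.6
tool_pos: [0.5014, -0.0473, 0.3528]
orientation: [180.0, -0.1, -82.9]
force: [0.1, -1.4, 0.7]
opening: 0.0878
gripper_force: 0.0
clock: 31.22
tool_pos: [0.442, -0.178, 0.353]
orientation: [180.0, -0.1, -82.9]
force: [0.2, -0.4, -0.2]
opening: 0.0873
gripper_force: 0.0
clock: 31.48
tool_pos: [0.4299, -0.2044, 0.3529]
orientation: [180.0, -0.1, -83.0]
force: [-0.3, 0.7, 0.3]
opening: 0.0873
gripper_force: 0.0
pred 312 236 29.3
[282.75 221.25  30.45] [ 0.455  -0.2125  0.06  ]
world d [ 0.0016 -0.0003 -0.146 ] shift units [ 0.02 -0.06  5.84] in final axes [ 0.02 -0.06  5.84]
turn units [ 0.   -0.01 -0.03]
[ -1.55710388   4.07842962 -27.9924453    0.06836277 -57.93046379
   8.54572232]
```

```bash
python3 -c "
from h import *
t=snap('top','t7');w=cv2.imread('pics/w7.png');T=cv2.imread('pics/t7.png')
cv2.imwrite('pics/c7.png',np.hstack([cv2.resize(w,(400,300)),cv2.resize(T[190:310,200:360+80][:, :],(400,300))]))"
```

```text
(no output)
```

View pics/c7.png

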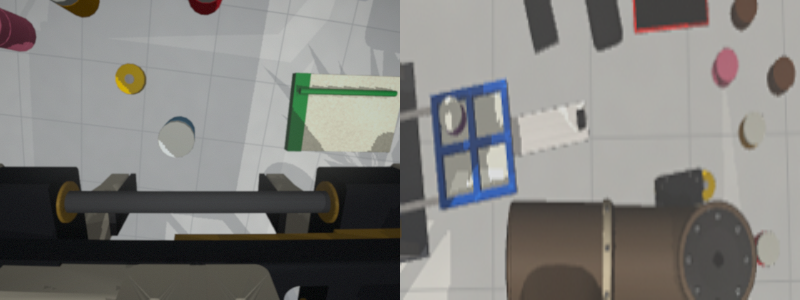

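Picture: the blue jar has been knocked to wrist px (283,221), still upright. Violet stands in its rear cell at right px (452,117). I'll correct for the new position.

```bash
python3 -c "
from h import *
delta([.455,-.2125,.048],DOWN,.159)"
```

```text
world d [ 0.0242 -0.0092 -0.146 ] shift units [ 0.48 -0.91  5.84] in final axes [ 0.49 -0.91  5.84]
turn units [-0.   -0.01 -0.02]
```

```bash

python3 -m handwheel '[[1,0.49,-0.91,0,0,0,0],[1,0,0,1,0,0,0],[1,0,0,0,0,0,0]]'
python3 -c "
from h import *
look([.455,-.2125,.06],'w8');delta([.455,-.2125,.048],DOWN,.159)"
```

```text
clock: 31.95
tool_pos: [0.4549, -0.2116, 0.3265]
orientation: [179.8, 0.0, -82.8]
force: [0.4, -0.1, 1.0]
opening: 0.088
gripper_force: 0.0
pred 314 243 32.3
[311.25 243.75  32.7 ] [ 0.4568 -0.2121  0.06  ]
world d [-0.0003 -0.0008 -0.1207] shift units [0.03 0.01 4.83] in final axes [0.03 0.02 4.83]
turn units [ 0.02 -0.01 -0.  ]
```

```bash

python3 -m handwheel '[[1,0,-0.06,1,0,0,0],[1,0,0,1,0,0,0],[1,0,0,1,0,0,0],[1,0,0,1,0,0,0],[1,0,0,0.8,0,0,0]]'
python3 -m handwheel '[[-1,0,0,0,0,0,0],[-1,0,0,0,0,0,0],[-1,0,0,0,0,0,0],[-1,0,0,0,0,0,0]]'
python3 -m handwheel '[[-1,0,0,0,0,0,0],[-1,0,0,0,0,0,0],[-1,0,0,0,0,0,0],[-1,0,0,0,0,0,0]]'
python3 -m handwheel '[[-1,0,0,-0.5,0,0,0],[-1,0,0,-1,0,0,0],[-1,0,0,-1,0,0,0],[-1,0,0,-1,0,0,0],[-1,0,0,-1,0,0,0]]'
python3 -c "
from h import *
delta(pw(-.103,.038,.16),DOWN,.159)"
```

```text
clock: 32.62
tool_pos: [0.4574, -0.2117, 0.2083]
orientation: [-179.9, -0.1, -82.8]
force: [0.8, -0.4, -0.2]
opening: 0.0879
gripper_force: 0.0
clock: 33.12
tool_pos: [0.4572, -0.212, 0.2089]
orientation: [-179.9, -0.1, -82.9]
force: [0.4, 0.3, -0.6]
opening: 0.0531
gripper_force: 0.0
clock: 33.62
tool_pos: [0.457, -0.212, 0.2085]
orientation: [-180.0, -0.1, -82.9]
force: [-0.7, 0.8, 6.2]
opening: 0.0434
gripper_force: 30.0
clock: 34.25
tool_pos: [0.4567, -0.2118, 0.3219]
orientation: [-180.0, -0.1, -82.9]
force: [0.3, 0.2, -1.0]
opening: 0.0436
gripper_force: 30.0
world d [ 0.0882  0.4186 -0.0029] shift units [-16.18  -5.58   0.1 ] in final axes [-16.17  -5.6    0.12]
turn units [-0.   -0.01 -0.01]
```

```bash

python3 -m handwheel '[[-1,-0.95,-0.33,0,0,0,0],[-1,-0.95,-0.33,0,0,0,0],[-1,-0.95,-0.33,0,0,0,0],[-1,-0.95,-0.33,0,0,0,0],[-1,-0.95,-0.33,0,0,0,0]]'
python3 -m handwheel '[[-1,-0.95,-0.33,0,0,0,0],[-1,-0.95,-0.33,0,0,0,0],[-1,-0.95,-0.33,0,0,0,0],[-1,-0.95,-0.33,0,0,0,0],[-1,-0.95,-0.33,0,0,0,0]]'
python3 -m handwheel '[[-1,-0.95,-0.33,0,0,0,0],[-1,-0.95,-0.33,0,0,0,0],[-1,-0.95,-0.33,0,0,0,0],[-1,-0.95,-0.33,0,0,0,0],[-1,-0.95,-0.33,0,0,0,0]]'
python3 -m handwheel '[[-1,-0.95,-0.33,0,0,0,0],[-1,-0.95,-0.3,0,0,0,0],[-1,0,0,0,0,0,0]]'
python3 -c "
from h import *
delta(pw(-.103,.038,.066),DOWN,.159)"
```

```text
clock: 34.88
tool_pos: [0.483, -0.0881, 0.321]
orientation: [-180.0, -0.1, -82.9]
force: [0.5, 0.1, -1.7]
opening: 0.0436
gripper_force: 30.0
clock: 35.5
tool_pos: [0.5092, 0.0348, 0.3209]
orientation: [-180.0, -0.1, -82.9]
force: [-0.8, 0.2, -1.5]
opening: 0.0435
gripper_force: 30.0
clock: 36.12
tool_pos: [0.5357, 0.1585, 0.3203]
orientation: [180.0, -0.1, -82.9]
force: [-0.2, -0.1, -1.4]
opening: 0.0436
gripper_force: 30.0
clock: 36.5
tool_pos: [0.5456, 0.2083, 0.3199]
orientation: [180.0, -0.1, -82.8]
force: [-0.5, -0.1, -1.3]
opening: 0.0435
gripper_force: 30.0
world d [-0.0008 -0.0015 -0.0949] shift units [0.05 0.04 3.79] in final axes [0.06 0.04 3.79]
turn units [ 0.   -0.01  0.01]
```

```bash

python3 -m handwheel '[[-1,0.05,0.04,1,0,0,0],[-1,0,0,1,0,0,0],[-1,0,0,0.9,0,0,0],[-1,0,0,0.5,0,0,0],[-1,0,0,0.25,0,0,0]]'
python3 -m handwheel '[[-1,0,0,0.1,0,0,0],[-1,0,0,0,0,0,0]]'
python3 -m handwheel '[[-1,0,0,0.03,0,0,0],[-1,0,0,0,0,0,0],[0.16,0,0,0,0,0,0],[0.16,0,0,0,0,0,0],[0.16,0,0,0,0,0,0]]'
python3 -m handwheel '[[0.16,0,0,-0.6,0,0,0],[0.16,0,0,-1,0,0,0],[0.16,0,0,-1,0,0,0],[0.16,0,0,-1,0,0,0],[1,0,0,-1,0,0,0]]'
python3 -c "
from h import *
x=jar('red');x[2]=.2;delta(x,DOWN,.159)"
```

```text
clock: 37.12
tool_pos: [0.5444, 0.2046, 0.2285]
orientation: [180.0, -0.1, -82.9]
force: [-0.3, -0.2, -1.5]
opening: 0.0433
gripper_force: 30.0
clock: 37.38
tool_pos: [0.5446, 0.2048, 0.227]
orientation: [-180.0, -0.0, -82.9]
force: [0.9, -0.7, -1.2]
opening: 0.0434
gripper_force: 30.0
clock: 38.0
tool_pos: [0.5443, 0.2046, 0.2256]
orientation: [180.0, -0.1, -82.9]
force: [-0.1, 0.3, -0.2]
opening: 0.0509
gripper_force: 0.0
clock: 38.62
tool_pos: [0.5443, 0.2047, 0.3427]
orientation: [-179.9, -0.0, -82.9]
force: [0.4, 0.2, -0.9]
opening: 0.0562
gripper_force: 0.0
world d [-0.1013 -0.5878  0.0163] shift units [22.83  6.94 -0.64] in final axes [22.82  6.97 -0.65]
turn units [-0.01 -0.01 -0.01]
```

```bash

python3 -m handwheel '[[1,0.99,0.3,-0.1,0,0,0],[1,0.99,0.3,-0.1,0,0,0],[1,0.99,0.3,-0.1,0,0,0],[1,0.99,0.3,-0.1,0,0,0],[1,0.99,0.3,-0.1,0,0,0]]'
python3 -m handwheel '[[1,0.99,0.3,0,0,0,0],[1,0.99,0.3,0,0,0,0],[1,0.99,0.3,0,0,0,0],[1,0.99,0.3,0,0,0,0],[1,0.99,0.3,0,0,0,0]]'
python3 -m handwheel '[[1,0.99,0.3,0,0,0,0],[1,0.99,0.3,0,0,0,0],[1,0.99,0.3,0,0,0,0],[1,0.99,0.3,0,0,0,0],[1,0.99,0.3,0,0,0,0]]'
python3 -m handwheel '[[1,0.99,0.3,0,0,0,0],[1,0.99,0.3,0,0,0,0],[1,0.99,0.3,0,0,0,0],[1,0.99,0.3,0,0,0,0],[1,0.99,0.3,0,0,0,0]]'
python3 -m handwheel '[[1,0.99,0.3,0,0,0,0],[1,0.99,0.3,0,0,0,0],[1,0.99,0.3,0,0,0,0],[1,0,0,0,0,0,0]]'
python3 -c "
from h import *
x=jar('red');look(x,'w9');x[2]=.048;delta(x,DOWN,.159)
w=load('w9');print(blob(w,(0,140,60),(8,255,255),(150,100,480,300))[0][:2])"
```

```text
clock: 39.25
tool_pos: [0.522, 0.0752, 0.3532]
orientation: [180.0, -0.1, -82.9]
force: [0.4, -0.2, 0.5]
opening: 0.0873
gripper_force: 0.0
clock: 39.88
tool_pos: [0.4999, -0.0521, 0.3533]
orientation: [180.0, -0.1, -82.9]
force: [1.1, -0.6, 0.3]
opening: 0.088
gripper_force: 0.0
clock: 40.5
tool_pos: [0.4778, -0.1794, 0.3534]
orientation: [180.0, -0.1, -82.9]
force: [-0.5, -0.8, 0.2]
opening: 0.0874
gripper_force: 0.0
clock: 41.12
tool_pos: [0.4558, -0.3067, 0.3535]
orientation: [180.0, -0.0, -82.9]
force: [0.3, -0.0, 0.1]
opening: 0.088
gripper_force: 0.0
clock: 41.62
tool_pos: [0.4425, -0.3834, 0.3532]
orientation: [179.9, -0.0, -83.0]
force: [-0.8, -0.4, 0.5]
opening: 0.0877
gripper_force: 0.0
pred 314 236 29.3
[315.75 231.75  28.8 ] [ 0.4422 -0.3864  0.06  ]
world d [ 0.0003 -0.0005 -0.1462] shift units [ 0.02 -0.02  5.85] in final axes [ 0.02 -0.01  5.85]
turn units [ 0.01 -0.   -0.03]
[]
```

```bash

python3 -m handwheel '[[1,0.08,0,1,0,0,0],[1,0,0,1,0,0,0],[1,0,0,1,0,0,0],[1,0,0,1,0,0,0],[1,0,0,1,0,0,0]]'
python3 -m handwheel '[[1,0,0,0.84,0,0,0],[-1,0,0,0,0,0,0],[-1,0,0,0,0,0,0],[-1,0,0,0,0,0,0],[-1,0,0,0,0,0,0]]'
python3 -m handwheel '[[-1,0,0,0,0,0,0],[-1,0,0,0,0,0,0],[-1,0,0,0,0,0,0],[-1,0,0,0,0,0,0]]'
python3 -m handwheel '[[-1,0,0,-0.5,0,0,0],[-1,0,0,-1,0,0,0],[-1,0,0,-1,0,0,0],[-1,0,0,-1,0,0,0],[-1,0,0,-1,0,0,0]]'
python3 -c "
from h import *
delta(pw(-.171,.038,.16),DOWN,.159)"
```

```text
clock: 42.3
tool_pos: [0.4438, -0.3832, 0.2281]
orientation: [-180.0, -0.1, -82.8]
force: [-0.4, -0.6, 0.6]
opening: 0.0879
gripper_force: 0.0
clock: 42.92
tool_pos: [0.4444, -0.3837, 0.2086]
orientation: [-179.9, -0.1, -82.9]
force: [-0.6, -0.3, -0.0]
opening: 0.0534
gripper_force: 0.0
clock: 43.42
tool_pos: [0.4441, -0.3837, 0.2082]
orientation: [180.0, -0.1, -82.9]
force: [-1.9, 1.1, 7.2]
opening: 0.0437
gripper_force: 30.0
clock: 44.05
tool_pos: [0.4441, -0.3834, 0.3216]
orientation: [-180.0, -0.1, -82.9]
force: [1.0, -0.2, -2.5]
opening: 0.0437
gripper_force: 30.0
world d [ 0.1093  0.5227 -0.0026] shift units [-20.2   -6.94   0.08] in final axes [-20.2   -6.96   0.1 ]
turn units [-0.   -0.01 -0.01]
```

```bash

python3 -m handwheel '[[-1,-0.96,-0.33,0,0,0,0],[-1,-0.96,-0.33,0,0,0,0],[-1,-0.96,-0.33,0,0,0,0],[-1,-0.96,-0.33,0,0,0,0],[-1,-0.96,-0.33,0,0,0,0]]'
python3 -m handwheel '[[-1,-0.96,-0.33,0,0,0,0],[-1,-0.96,-0.33,0,0,0,0],[-1,-0.96,-0.33,0,0,0,0],[-1,-0.96,-0.33,0,0,0,0],[-1,-0.96,-0.33,0,0,0,0]]'
python3 -m handwheel '[[-1,-0.96,-0.33,0,0,0,0],[-1,-0.96,-0.33,0,0,0,0],[-1,-0.96,-0.33,0,0,0,0],[-1,-0.96,-0.33,0,0,0,0],[-1,-0.96,-0.33,0,0,0,0]]'
python3 -m handwheel '[[-1,-0.96,-0.33,0,0,0,0],[-1,-0.96,-0.33,0,0,0,0],[-1,-0.96,-0.33,0,0,0,0],[-1,-0.96,-0.33,0,0,0,0],[-1,-0.96,-0.33,0,0,0,0]]'
python3 -m handwheel '[[-1,-0.96,-0.33,0,0,0,0],[-1,0,0,0,0,0,0],[-1,0,0,0,0,0,0]]'
python3 -c "
from h import *
delta(pw(-.171,.038,.066),DOWN,.159)"
```

```text
clock: 44.68
tool_pos: [0.4702, -0.2585, 0.3206]
orientation: [-180.0, -0.1, -82.9]
force: [0.9, -0.2, -2.1]
opening: 0.0438
gripper_force: 30.0
clock: 45.3
tool_pos: [0.4962, -0.1343, 0.3205]
orientation: [-180.0, -0.1, -82.9]
force: [0.6, -1.1, -2.0]
opening: 0.0439
gripper_force: 30.0
clock: 45.92
tool_pos: [0.5222, -0.0101, 0.3204]
orientation: [-180.0, -0.0, -82.9]
force: [-0.2, 0.1, -1.0]
opening: 0.0433
gripper_force: 30.0
clock: 46.55
tool_pos: [0.5483, 0.1143, 0.3202]
orientation: [-180.0, -0.0, -82.9]
force: [0.7, 0.6, -1.9]
opening: 0.0437
gripper_force: 30.0
clock: 46.92
tool_pos: [0.5533, 0.1383, 0.3195]
orientation: [180.0, -0.1, -82.8]
force: [-0.2, -0.7, -1.6]
opening: 0.0435
gripper_force: 30.0
world d [ 0.      0.001  -0.0945] shift units [-0.04 -0.01  3.78] in final axes [-0.04 -0.01  3.78]
turn units [ 0.01 -0.01 -0.01]
```

```bash

python3 -m handwheel '[[-1,-0.06,0,1,0,0,0],[-1,0,0,1,0,0,0],[-1,0,0,0.9,0,0,0],[-1,0,0,0.5,0,0,0],[-1,0,0,0.25,0,0,0]]'
python3 -m handwheel '[[-1,0,0,0.1,0,0,0],[-1,0,0,0,0,0,0]]'
python3 -m handwheel '[[-1,0,0,0.02,0,0,0],[-1,0,0,0,0,0,0],[0.16,0,0,0,0,0,0],[0.16,0,0,0,0,0,0],[0.16,0,0,0,0,0,0]]'
python3 -m handwheel '[[0.16,0,0,-0.6,0,0,0],[0.16,0,0,-1,0,0,0],[0.16,0,0,-1,0,0,0],[0.16,0,0,-1,0,0,0],[1,0,0,-1,0,0,0]]'
python3 -c "
from h import *
x=jar('amber');x[2]=.2;delta(x,DOWN,.159)"
```

```text
clock: 47.55
tool_pos: [0.5533, 0.1392, 0.2281]
orientation: [180.0, -0.1, -82.9]
force: [0.0, -0.2, -0.8]
opening: 0.0435
gripper_force: 30.0
clock: 47.8
tool_pos: [0.5535, 0.1396, 0.2266]
orientation: [-179.9, -0.0, -82.9]
force: [0.2, 0.2, -1.3]
opening: 0.0432
gripper_force: 30.0
clock: 48.42
tool_pos: [0.5533, 0.1395, 0.2255]
orientation: [180.0, -0.1, -82.9]
force: [-0.4, 0.3, 0.0]
opening: 0.0506
gripper_force: 0.0
clock: 49.05
tool_pos: [0.5532, 0.1395, 0.3426]
orientation: [-179.9, -0.0, -82.9]
force: [-0.6, -0.2, -0.3]
opening: 0.056
gripper_force: 0.0
world d [ 0.0415 -0.5003  0.0164] shift units [20.06  0.84 -0.64] in final axes [20.06  0.86 -0.66]
turn units [-0.01 -0.01 -0.01]
```

```bash

python3 -m handwheel '[[1,1,0.04,-0.1,0,0,0],[1,1,0.04,-0.1,0,0,0],[1,1,0.04,-0.1,0,0,0],[1,1,0.04,-0.1,0,0,0],[1,1,0.04,-0.1,0,0,0]]'
python3 -m handwheel '[[1,1,0.04,0,0,0,0],[1,1,0.04,0,0,0,0],[1,1,0.04,0,0,0,0],[1,1,0.04,0,0,0,0],[1,1,0.04,0,0,0,0]]'
python3 -m handwheel '[[1,1,0.04,0,0,0,0],[1,1,0.04,0,0,0,0],[1,1,0.04,0,0,0,0],[1,1,0.04,0,0,0,0],[1,1,0.04,0,0,0,0]]'
python3 -m handwheel '[[1,1,0.04,0,0,0,0],[1,1,0.04,0,0,0,0],[1,1,0.04,0,0,0,0],[1,1,0.04,0,0,0,0],[1,1,0.04,0,0,0,0]]'
python3 -m handwheel '[[1,0,0,0,0,0,0]]'
python3 -c "
from h import *
x=jar('amber');look(x,'w10');x[2]=.048;delta(x,DOWN,.159)
w=load('w10');print(blob(w,(9,140,60),(22,255,255),(150,100,480,300))[0][:2])"
```

```text
clock: 49.68
tool_pos: [0.5638, 0.0141, 0.3544]
orientation: [-179.9, -0.1, -82.8]
force: [1.3, -0.8, 0.3]
opening: 0.0875
gripper_force: 0.0
clock: 50.3
tool_pos: [0.5744, -0.1106, 0.3545]
orientation: [-179.9, -0.1, -82.9]
force: [0.3, 0.9, 0.6]
opening: 0.0878
gripper_force: 0.0
clock: 50.92
tool_pos: [0.5849, -0.2352, 0.3546]
orientation: [-179.9, -0.1, -82.9]
force: [-0.1, 0.3, -0.3]
opening: 0.0878
gripper_force: 0.0
clock: 51.55
tool_pos: [0.5956, -0.3602, 0.3541]
orientation: [-180.0, -0.1, -82.8]
force: [0.2, -0.2, -0.5]
opening: 0.0878
gripper_force: 0.0
clock: 51.68
tool_pos: [0.5954, -0.361, 0.3533]
orientation: [180.0, -0.1, -83.0]
force: [-0.5, 0.3, 0.2]
opening: 0.0875
gripper_force: 0.0
pred 316 236 29.2
[315.75 228.75  30.45] [ 0.5956 -0.3663  0.06  ]
world d [-0.0007 -0.0006 -0.1463] shift units [0.02 0.03 5.85] in final axes [0.02 0.03 5.85]
turn units [ 0.   -0.01 -0.02]
[(11, [320.2, 195.9], [317, 194, 8, 4]), (10, [326.4, 198.6], [324, 197, 5, 4])]
```

```bash

python3 -m handwheel '[[1,0.14,0,1,0,0,0],[1,0,0,1,0,0,0],[1,0,0,1,0,0,0],[1,0,0,1,0,0,0],[1,0,0,1,0,0,0]]'
python3 -m handwheel '[[1,0,0,0.84,0,0,0],[-1,0,0,0,0,0,0],[-1,0,0,0,0,0,0],[-1,0,0,0,0,0,0],[-1,0,0,0,0,0,0]]'
python3 -m handwheel '[[-1,0,0,0,0,0,0],[-1,0,0,0,0,0,0],[-1,0,0,0,0,0,0],[-1,0,0,0,0,0,0]]'
python3 -m handwheel '[[-1,0,0,-0.5,0,0,0],[-1,0,0,-1,0,0,0],[-1,0,0,-1,0,0,0],[-1,0,0,-1,0,0,0],[-1,0,0,-1,0,0,0]]'
python3 -c "
from h import *
delta(pw(-.171,-.038,.16),DOWN,.159)"
```

```text
clock: 52.35
tool_pos: [0.5962, -0.3621, 0.228]
orientation: [-180.0, -0.1, -82.8]
force: [0.5, 0.1, 0.4]
opening: 0.0875
gripper_force: 0.0
clock: 52.98
tool_pos: [0.5962, -0.3627, 0.2085]
orientation: [-179.9, -0.1, -82.9]
force: [-0.6, -0.4, -0.8]
opening: 0.0534
gripper_force: 0.0
clock: 53.48
tool_pos: [0.5961, -0.3627, 0.208]
orientation: [-180.0, -0.1, -82.9]
force: [-2.6, 1.3, 5.8]
opening: 0.0436
gripper_force: 30.0
clock: 54.1
tool_pos: [0.5958, -0.3625, 0.321]
orientation: [180.0, -0.0, -82.9]
force: [-0.6, -0.6, -1.9]
opening: 0.0434
gripper_force: 30.0
world d [ 0.033   0.5113 -0.002 ] shift units [-20.13  -3.85   0.06] in final axes [-20.13  -3.87   0.08]
turn units [ 0.   -0.01 -0.01]
```

```bash

python3 -m handwheel '[[-1,-0.96,-0.18,0,0,0,0],[-1,-0.96,-0.18,0,0,0,0],[-1,-0.96,-0.18,0,0,0,0],[-1,-0.96,-0.18,0,0,0,0],[-1,-0.96,-0.18,0,0,0,0]]'
python3 -m handwheel '[[-1,-0.96,-0.18,0,0,0,0],[-1,-0.96,-0.18,0,0,0,0],[-1,-0.96,-0.18,0,0,0,0],[-1,-0.96,-0.18,0,0,0,0],[-1,-0.96,-0.18,0,0,0,0]]'
python3 -m handwheel '[[-1,-0.96,-0.18,0,0,0,0],[-1,-0.96,-0.18,0,0,0,0],[-1,-0.96,-0.18,0,0,0,0],[-1,-0.96,-0.18,0,0,0,0],[-1,-0.96,-0.18,0,0,0,0]]'
python3 -m handwheel '[[-1,-0.96,-0.18,0,0,0,0],[-1,-0.96,-0.18,0,0,0,0],[-1,-0.96,-0.18,0,0,0,0],[-1,-0.96,-0.18,0,0,0,0],[-1,-0.96,-0.18,0,0,0,0]]'
python3 -m handwheel '[[-1,-0.96,-0.18,0,0,0,0],[-1,0,0,0,0,0,0],[-1,0,0,0,0,0,0]]'
python3 -c "
from h import *
delta(pw(-.171,-.038,.066),DOWN,.159)"
```

```text
clock: 54.72
tool_pos: [0.603, -0.2383, 0.3187]
orientation: [179.9, -0.0, -82.8]
force: [0.8, -0.3, -1.3]
opening: 0.0432
gripper_force: 30.0
clock: 55.35
tool_pos: [0.6101, -0.1165, 0.3186]
orientation: [179.9, -0.0, -82.8]
force: [-0.5, 1.3, -1.5]
opening: 0.0437
gripper_force: 30.0
clock: 55.98
tool_pos: [0.6172, 0.0052, 0.3185]
orientation: [179.9, -0.1, -82.8]
force: [0.8, -0.9, -1.2]
opening: 0.0434
gripper_force: 30.0
clock: 56.6
tool_pos: [0.6256, 0.1266, 0.3194]
orientation: [180.0, -0.1, -82.9]
force: [0.0, -0.0, -1.5]
opening: 0.0434
gripper_force: 30.0
clock: 56.98
tool_pos: [0.627, 0.1496, 0.3193]
orientation: [180.0, -0.1, -82.8]
force: [0.0, 0.6, -2.3]
opening: 0.0435
gripper_force: 30.0
world d [ 0.0017 -0.0008 -0.0943] shift units [ 0.04 -0.07  3.77] in final axes [ 0.04 -0.06  3.77]
turn units [ 0.   -0.01 -0.01]
```

```bash

python3 -m handwheel '[[-1,0,-0.06,1,0,0,0],[-1,0,0,1,0,0,0],[-1,0,0,0.9,0,0,0],[-1,0,0,0.5,0,0,0],[-1,0,0,0.25,0,0,0]]'
python3 -m handwheel '[[-1,0,0,0.08,0,0,0],[-1,0,0,0,0,0,0]]'
python3 -m handwheel '[[-1,0,0,0.03,0,0,0],[-1,0,0,0,0,0,0],[0.16,0,0,0,0,0,0],[0.16,0,0,0,0,0,0],[0.16,0,0,0,0,0,0]]'
python3 -m handwheel '[[0.16,0,0,-0.6,0,0,0],[0.16,0,0,-1,0,0,0],[0.16,0,0,-1,0,0,0],[0.16,0,0,-1,0,0,0],[0.16,0.8,0,-1,0,0,0]]'
python3 -m handwheel '[[0.16,1,0,0,0,0,0],[0.16,1,0,0,0,0,0],[0.16,1,0,0,0,0,0],[0.16,1,0,0,0,0,0],[0.16,1,0,0,0,0,0]]'
python3 -m handwheel '[[0.16,1,0,0,0,0,0],[0.16,0,0,0,0,0,0]]'
python3 -c "
from h import *
delta(pw(-.35,0,.052),DOWN,.159)
t=snap('top','t9');s=snap('side','s9')
w=snap('wrist','w11')
S=cv2.imread('pics/s9.png');T=cv2.imread('pics/t9.png');r=lambda i,z:cv2.resize(i,z,interpolation=cv2.INTER_CUBIC)
cv2.imwrite('pics/c9.png',np.vstack([np.hstack([r(S[200:300,200:320],(400,300)),r(T[200:290,190:310],(400,300))]),np.hstack([r(S[150:300,170:370],(400,300)),r(cv2.imread('pics/w11.png'),(400,300))])]))"
```

```text
clock: 57.6
tool_pos: [0.6287, 0.149, 0.2278]
orientation: [180.0, -0.1, -82.9]
force: [-0.0, 0.1, -1.3]
opening: 0.0436
gripper_force: 30.0
clock: 57.85
tool_pos: [0.6289, 0.1495, 0.2269]
orientation: [-179.9, -0.0, -82.9]
force: [-0.2, 0.1, -0.4]
opening: 0.0434
gripper_force: 30.0
clock: 58.48
tool_pos: [0.6287, 0.1495, 0.2256]
orientation: [-180.0, -0.1, -82.9]
force: [0.1, 0.1, -0.2]
opening: 0.0505
gripper_force: 0.0
clock: 59.1
tool_pos: [0.6311, 0.1303, 0.3427]
orientation: [-179.9, -0.0, -82.8]
force: [-0.5, 1.3, 0.3]
opening: 0.0509
gripper_force: 0.0
clock: 59.72
tool_pos: [0.6467, 0.0048, 0.342]
orientation: [-179.9, -0.1, -82.9]
force: [-0.6, 0.1, -0.3]
opening: 0.0509
gripper_force: 0.0
clock: 59.98
tool_pos: [0.6498, -0.0207, 0.3418]
orientation: [-179.9, -0.1, -83.0]
force: [0.8, -0.8, -0.2]
opening: 0.0507
gripper_force: 0.0
world d [-0.0363 -0.0128 -0.1308] shift units [0.33 1.51 5.23] in final axes [0.33 1.5  5.23]
turn units [-0.01 -0.01 -0.03]
```

View pics/c9.png

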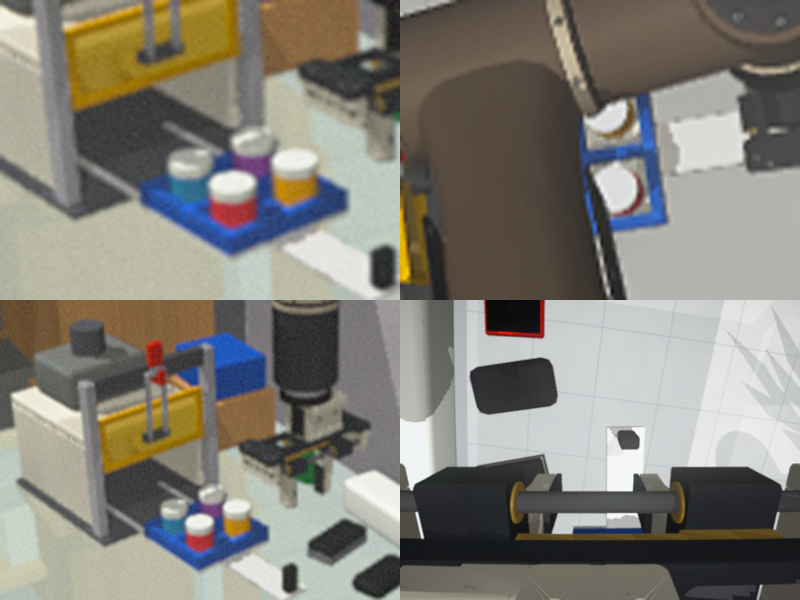

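Picture: all four jars stand upright, one per cell, and the guard is still hooked. The handle is at wrist px ≈(365,224). I'll grip it and push home.

```bash

python3 -c "
from h import *
w=load('w11');print(proj(w,pw(-.35,0,.063)),blob(w,(0,0,0),(180,255,60),(330,190,400,250))[0])"
python3 -m handwheel '[[0.16,0.17,0.75,0,0,0,0],[0.16,0.17,0.75,0,0,0,0],[0.16,0,0,1,0,0,0],[0.16,0,0,1,0,0,0],[0.16,0,0,0,0,0,0]]'
python3 -c "
from h import *
w=snap('wrist','w12');print(proj(w,pw(-.35,0,.063)),blob(w,(0,0,0),(180,255,60),(280,200,350,265))[0]);delta(pw(-.35,0,.052),DOWN,.159)"
```

```text
(np.float64(369.21591566112767), np.float64(227.3254915537772)) []
clock: 60.75
tool_pos: [0.6129, -0.0317, 0.2893]
orientation: [179.8, -0.1, -82.8]
force: [-0.2, 0.5, 1.7]
opening: 0.0508
gripper_force: 0.0
(np.float64(313.4580181025553), np.float64(260.6108352645769)) []
world d [-0.     -0.0018 -0.0796] shift units [0.07 0.01 3.19] in final axes [0.07 0.01 3.19]
turn units [ 0.01 -0.01 -0.  ]
```

```bash

python3 -m handwheel '[[0.16,0.05,0,1,0,0,0],[0.16,0,0,1,0,0,0],[0.16,0,0,1,0,0,0],[0.16,0,0,0.19,0,0,0],[-1,0,0,0,0,0,0]]'
python3 -m handwheel '[[-1,0,0,0,0,0,0],[-1,0,0,0,0,0,0],[-1,0,0,0,0,0,0],[-1,0,0,0,0,0,0]]'
python3 -m handwheel '[[-1,-0.1,0,0,0,0,0],[-1,-0.2,0,0,0,0,0],[-1,-0.3,0,0,0,0,0],[-1,-0.4,0,0,0,0,0],[-1,-0.4,0,0,0,0,0]]'
python3 -m handwheel '[[-1,-0.4,0,0,0,0,0],[-1,-0.4,0,0,0,0,0],[-1,-0.4,0,0,0,0,0],[-1,-0.4,0,0,0,0,0],[-1,-0.4,0,0,0,0,0]]'
python3 -m handwheel '[[-1,-0.4,0,0,0,0,0],[-1,-0.4,0,0,0,0,0],[-1,-0.4,0,0,0,0,0],[-1,-0.4,0,0,0,0,0],[-1,-0.4,0,0,0,0,0]]'
python3 -c "
from h import *
delta(pw(-.125,0,.052),DOWN,.159)"
```

```text
clock: 61.42
tool_pos: [0.6143, -0.0333, 0.212]
orientation: [-179.9, -0.1, -82.8]
force: [-0.2, 0.2, 0.8]
opening: 0.0451
gripper_force: 0.0
clock: 61.92
tool_pos: [0.6142, -0.0335, 0.2117]
orientation: [-179.9, -0.1, -82.8]
force: [-0.3, 0.7, 4.6]
opening: 0.0213
gripper_force: 30.0
clock: 62.55
tool_pos: [0.6097, 0.0012, 0.2117]
orientation: [-179.9, -0.1, -82.8]
force: [1.0, -1.8, 6.9]
opening: 0.0216
gripper_force: 30.0
clock: 63.18
tool_pos: [0.6031, 0.0508, 0.2117]
orientation: [-180.0, -0.1, -82.8]
force: [-1.2, -2.6, 8.9]
opening: 0.0219
gripper_force: 30.0
clock: 63.8
tool_pos: [0.5966, 0.1002, 0.2116]
orientation: [180.0, -0.1, -82.8]
force: [-3.5, -3.2, 10.5]
opening: 0.0218
gripper_force: 30.0
world d [-0.0113  0.0895 -0.0006] shift units [-3.61  0.    0.02] in final axes [-3.61  0.    0.03]
turn units [ 0.   -0.02 -0.01]
```

```bash

python3 -m handwheel '[[-1,-0.4,0,-0.03,0,0,0],[-1,-0.4,0,0,0,0,0],[-1,-0.4,0,0,0,0,0],[-1,-0.4,0,0,0,0,0],[-1,-0.4,0,0,0,0,0]]'
python3 -m handwheel '[[-1,-0.4,0,0,0,0,0],[-1,-0.4,0,0,0,0,0],[-1,-0.4,0,0,0,0,0],[-1,-0.3,0,0,0,0,0],[-1,-0.15,0,0,0,0,0]]'
python3 -m handwheel '[[-1,-0.04,0,0,0,0,0],[-1,0,0,0,0,0,0]]'
python3 -c "
from h import *
delta(pw(-.125,0,.052),DOWN,.159)"
```

```text
clock: 64.42
tool_pos: [0.5901, 0.15, 0.2117]
orientation: [179.9, -0.1, -82.9]
force: [-4.3, -2.9, 8.1]
opening: 0.0217
gripper_force: 30.0
clock: 65.05
tool_pos: [0.5848, 0.1902, 0.2117]
orientation: [179.8, -0.2, -82.8]
force: [1.2, -17.0, 9.5]
opening: 0.0217
gripper_force: 30.0
clock: 65.3
tool_pos: [0.5849, 0.1902, 0.2117]
orientation: [179.8, -0.2, -82.9]
force: [-1.8, -11.0, 9.4]
opening: 0.0222
gripper_force: 30.0
world d [ 0.0004 -0.0005 -0.0007] shift units [ 0.02 -0.02  0.03] in final axes [ 0.02 -0.02  0.03]
turn units [ 0.03 -0.04 -0.01]
```

The carrier is home against its stop. I'll release and go back to the grip.

```bash

python3 -m handwheel '[[-1,0.03,0,0,0,0,0],[0.16,0,0,0,0,0,0],[0.16,0,0,0,0,0,0],[0.16,0,0,0,0,0,0],[0.16,0,0,-0.6,0,0,0]]'
python3 -m handwheel '[[0.16,0,0,-1,0,0,0],[0.16,0.5,0,-1,0,0,0],[0.16,0.5,0,-1,0,0,0],[0.16,0,0,-1,0,0,0],[0.16,0,0,-1,0,0,0]]'
python3 -m handwheel '[[0.16,0,0,-1,0,0,0],[0.16,0,0,-1,0,0,0],[0.16,0,0,-1,0,0,0],[0.16,0,0,-1,0,0,0],[0.16,0,0,-1,0,0,0]]'
python3 -m handwheel '[[0.16,0,0,-1,0,0,0],[0.16,0,0,-1,0,0,0],[0.16,0,0,-1,0,0,0],[0.16,0,0,-1,0,0,0],[0.16,0,0,0,0,-0.39,0]]'
python3 -c "
from h import *
l=np.radians(2.4);tz=PX*np.sin(l)-PZ*np.cos(l);R=toolR(tz,-PX)
P=np.array([.5727,.2871,.4735]);delta(P-tz*.09,R);print(get_obs()['tool_pos'])
s=snap('side','s12')
for n in('s3','s12'):
  q=load(n);print(n,blob(q,(20,150,80),(32,255,255),(200,180,290,270))[0][:2],blob(q,(0,140,80),(8,255,255),(220,150,290,240))[0])"
```

```text
clock: 65.92
tool_pos: [0.5851, 0.1911, 0.2257]
orientation: [179.9, -0.1, -82.9]
force: [0.2, -0.2, -1.6]
opening: 0.05
gripper_force: 0.0
clock: 66.55
tool_pos: [0.5886, 0.1662, 0.3536]
orientation: [-179.9, -0.0, -82.9]
force: [0.0, 0.6, 0.3]
opening: 0.0505
gripper_force: 0.0
clock: 67.18
tool_pos: [0.5883, 0.1664, 0.4786]
orientation: [-179.9, -0.0, -82.9]
force: [0.4, 0.1, -0.2]
opening: 0.0509
gripper_force: 0.0
clock: 67.8
tool_pos: [0.5882, 0.1666, 0.5796]
orientation: [-179.8, 2.4, -82.8]
force: [-0.4, -0.1, -0.2]
opening: 0.0505
gripper_force: 0.0
world d [-0.015   0.1167 -0.0162] shift units [-4.68  0.01  0.84] in final axes [-4.68  0.01  0.84]
turn units [-0.04  0.   -0.  ]
[0.5881781  0.1666127  0.57960811]
s3 [(1081, [244.7, 214.5], [220, 193, 52, 43]), (53, [248.0, 206.3], [246, 199, 5, 15])] [(99, [246.6, 176.3], [243, 170, 9, 14]), (35, [249.7, 188.6], [246, 185, 7, 8])]
s12 [(1081, [244.6, 214.6], [219, 193, 53, 43]), (53, [248.0, 206.4], [246, 200, 5, 14])] [(97, [246.5, 176.2], [243, 170, 8, 14]), (35, [249.7, 188.4], [246, 185, 7, 7])]
```

```bash

python3 -m handwheel '[[0.16,-0.94,0,0,0,0,0],[0.16,-0.94,0,0,0,0,0],[0.16,-0.94,0,0,0,0,0],[0.16,-0.94,0,0,0,0,0],[0.16,-0.92,0,0.84,0,0,0]]'
python3 -m handwheel '[[0.16,0,0,0,0,0,0]]'
python3 -c "
from h import *
w=snap('wrist','w13')
for n in('w3','w13'):
  q=load(n);print(q['o']['tool_pos'],blob(q,(0,140,80),(8,255,255),(250,180,390,300))[0])
l=np.radians(2.4);tz=PX*np.sin(l)-PZ*np.cos(l);R=toolR(tz,-PX)
P=np.array([.5727,.2871,.4735]);delta(P,R)
A=.159
print('grip top proj',proj(w,P+tz*(.159-.02)))"
```

```text
clock: 68.47
tool_pos: [0.5738, 0.2856, 0.5614]
orientation: [-179.8, 2.3, -82.8]
force: [0.8, -0.8, -0.0]
opening: 0.0507
gripper_force: 0.0
clock: 68.6
tool_pos: [0.5735, 0.2862, 0.5577]
orientation: [179.8, 2.2, -82.7]
force: [-0.8, 0.3, 0.2]
opening: 0.0509
gripper_force: 0.0
[0.57285859 0.2834546  0.56161388] [(1278, [318.7, 251.8], [299, 234, 41, 35]), (380, [318.3, 218.9], [310, 208, 18, 23])]
[0.57346158 0.28615382 0.55774039] [(1321, [317.8, 251.1], [298, 233, 41, 36]), (388, [317.3, 218.0], [309, 207, 18, 23])]
world d [-0.001   0.0019 -0.0856] shift units [0.05 0.03 3.42] in final axes [0.06 0.03 3.42]
turn units [ 0.02 -0.03  0.01]
grip top proj (np.float64(315.22803683815846), np.float64(262.2293741932633))
```

```bash

python3 -m handwheel '[[0.16,0.12,0.07,0,0,0,0],[0.16,0,0,1,0,0,0],[0.16,0,0,1,0,0,0],[0.16,0,0,1,0,0,0],[0.16,0,0,0.4,0,0,0]]'
python3 -m handwheel '[[-1,0,0,0,0,0,0],[-1,0,0,0,0,0,0],[-1,0,0,0,0,0,0],[-1,0,0,0,0,0,0],[-1,0,0,0,0,0,0]]'
python3 -m handwheel '[[-1,0,0,0,0,0,0]]'
```

```text
clock: 69.28
tool_pos: [0.5722, 0.2829, 0.4745]
orientation: [180.0, 2.3, -82.9]
force: [0.8, -0.1, -0.4]
opening: 0.0505
gripper_force: 0.0
clock: 69.9
tool_pos: [0.5717, 0.2836, 0.4761]
orientation: [180.0, 2.3, -82.8]
force: [-5.5, -0.5, 4.8]
opening: 0.0238
gripper_force: 30.0
clock: 70.03
tool_pos: [0.5717, 0.2836, 0.4761]
orientation: [180.0, 2.3, -82.8]
force: [-5.2, -0.1, 5.7]
opening: 0.0241
gripper_force: 30.0
```

```bash

python3 -m handwheel '[[-1,0,0,-0.25,0,0,0],[-1,0,0,-0.3,0,0,0],[-1,0,0,-0.3,0,0,0],[-1,0,0,-0.2,0,0,0],[-1,0,0,0,0,0,0]]'
python3 -c "
from h import *
s=snap('side','s14')
q=s;print(blob(q,(20,150,80),(32,255,255),(200,160,290,270))[0][:2],blob(q,(0,140,80),(8,255,255),(220,150,290,240))[0])"
```

```text
clock: 70.65
tool_pos: [0.572, 0.2828, 0.5019]
orientation: [180.0, 2.3, -82.8]
force: [-4.9, 2.0, -5.6]
opening: 0.0235
gripper_force: 30.0
[(1093, [243.8, 207.8], [219, 187, 52, 42]), (55, [247.4, 199.6], [246, 193, 4, 15])] [(60, [247.9, 168.8], [245, 163, 6, 13]), (49, [248.9, 188.2], [245, 185, 8, 8])]
```

```bash

python3 -m handwheel '[[-1,0,0,-0.14,0,0,0],[-1,0.688,0,0.019,0,-0.535,0],[-1,0.688,0,0.019,0,-0.535,0],[-1,0.688,0,0.019,0,-0.535,0],[-1,0.688,0,0.019,0,-0.535,0]]'
python3 -m handwheel '[[-1,0.688,0,0.019,0,-0.535,0],[-1,0.688,0,0.019,0,-0.535,0],[-1,0.688,0,0.019,0,-0.535,0],[-1,0.688,0,0.019,0,-0.535,0],[-1,0.688,0,0.019,0,-0.535,0]]'
python3 -m handwheel '[[-1,0.62,0,0.019,0,-0.48,0],[-1,0,0,0,0,0,0]]'
python3 -c "
from h import *
a=.6;tz=PX*np.sin(a)-PZ*np.cos(a);R=toolR(tz,-PX)
delta(pw(-.0986,0,.192),R,.159)
s=snap('side','s15')
q=s;print(blob(q,(20,150,80),(32,255,255),(200,160,290,270))[0][:2],blob(q,(0,140,80),(8,255,255),(220,150,290,240))[0])"
```

```text
clock: 71.32
tool_pos: [0.5807, 0.2143, 0.4948]
orientation: [180.0, 15.2, -82.8]
force: [-2.7, 1.2, -6.1]
opening: 0.0238
gripper_force: 30.0
clock: 71.95
tool_pos: [0.5908, 0.1355, 0.4611]
orientation: [-180.0, 31.1, -82.8]
force: [-1.7, 0.2, -6.1]
opening: 0.0239
gripper_force: 30.0
clock: 72.2
tool_pos: [0.5926, 0.1223, 0.4519]
orientation: [179.9, 34.0, -83.0]
force: [-1.6, 1.6, -6.1]
opening: 0.0241
gripper_force: 30.0
world d [ 0.0006  0.0045 -0.1287] shift units [ 2.73 -0.05  4.37] in final axes [ 2.76 -0.05  4.35]
turn units [-0.   -0.07 -0.03]
[(1079, [242.5, 207.0], [219, 185, 52, 43]), (35, [248.0, 238.9], [244, 237, 10, 6])] [(32, [247.4, 188.8], [244, 186, 8, 7])]
```

```bash

python3 -m handwheel '[[-1,0.33,0,0.48,0,0,0],[-1,0.33,0,0.48,0,0,0],[-1,0.33,0,0.48,0,0,0],[-1,0.33,0,0.48,0,0,0],[-1,0.33,0,0.48,0,0,0]]'
python3 -m handwheel '[[-1,0.33,0,0.48,0,0,0],[-1,0.33,0,0.48,0,0,0],[-1,0.16,0,0.24,0,0,0],[-1,0,0,0,0,0,0]]'
python3 -c "
from h import *
a=.6;tz=PX*np.sin(a)-PZ*np.cos(a);R=toolR(tz,-PX)
delta(pw(-.0986,0,.192),R,.159)
s=snap('side','s16')
q=s;print(blob(q,(20,150,80),(32,255,255),(200,160,290,270))[0][:2])"
```

```text
clock: 72.88
tool_pos: [0.5924, 0.1234, 0.3785]
orientation: [-180.0, 34.0, -82.9]
force: [-1.7, -1.3, -1.7]
opening: 0.0238
gripper_force: 30.0
clock: 73.38
tool_pos: [0.5925, 0.1234, 0.3421]
orientation: [179.9, 34.1, -82.9]
force: [0.9, 1.1, -6.3]
opening: 0.024
gripper_force: 30.0
world d [ 0.0008  0.0034 -0.0189] shift units [ 0.32 -0.05  0.7 ] in final axes [ 0.32 -0.05  0.7 ]
turn units [-0.   -0.05 -0.02]
[(849, [246.2, 235.8], [222, 216, 51, 41]), (19, [255.4, 227.1], [253, 222, 6, 12])]
```

```bash

python3 -m handwheel '[[-1,0.1,0,0.15,0,0,0],[-1,0.07,0,0.1,0,0,0],[-1,0.05,0,0.08,0,0,0],[-1,0,0,0,0,0,0]]'
python3 -m handwheel '[[-1,0.05,0,0.07,0,0,0],[-1,0.05,0,0.07,0,0,0],[-1,0,0,0,0,0,0]]'
python3 -c "
from h import *
s=snap('side','s17')
for n in('side0','s17'):
  q=load(n);print(blob(q,(20,150,80),(32,255,255),(200,160,290,270))[0][:2])"
```

```text
clock: 73.92
tool_pos: [0.5924, 0.1233, 0.3331]
orientation: [180.0, 34.1, -82.9]
force: [0.3, 0.8, -6.5]
opening: 0.0244
gripper_force: 30.0
clock: 74.3
tool_pos: [0.5924, 0.1224, 0.3312]
orientation: [-179.8, 34.0, -82.7]
force: [-2.7, -6.8, 8.7]
opening: 0.0236
gripper_force: 30.0
[(940, [245.0, 238.7], [222, 217, 51, 43]), (10, [256.3, 229.2], [254, 226, 5, 8])]
[(834, [246.1, 238.7], [222, 220, 51, 40]), (17, [255.1, 230.9], [253, 226, 6, 11])]
```

The guard is down on its stop: the force reversed, and the lower edge is back in its starting row. I'll release and retreat.

```bash

python3 -m handwheel '[[0.3,0,0,0,0,0,0],[0.3,0,0,0,0,0,0],[0.3,0,0,0,0,0,0],[0.3,0,0,-0.4,0,0,0],[0.3,0,0,-1,0,0,0]]'
python3 -m handwheel '[[0.3,0,0,-1,0,0,0],[0.3,0,0,-1,0,0,0],[0.3,0,0,-1,0,0,0],[0.3,0,0,-1,0,0,0],[0.3,0,0,-1,0,0,0]]'
python3 -m handwheel '[[0.3,0,0,-1,0,0,0],[0.3,0,0,-1,0,0,0],[0.3,0,0,-1,0,0,0],[0.3,0,0,-1,0,0,0],[0.3,0,0,0,0,0,0]]'
python3 -c "
from h import *
s=snap('side','s18');w=snap('wrist','w18');t=snap('top','t18')
for n in('side0','s18'):
  q=load(n);print(blob(q,(20,150,80),(32,255,255),(200,160,290,270))[0][:2],blob(q,(0,140,80),(8,255,255),(220,160,290,240))[0],blob(q,(0,0,0),(180,255,60),(255,250,285,275))[0])
S=cv2.imread('pics/s18.png')
cv2.imwrite('pics/c18.png',np.hstack([cv2.resize(S[140:440,170:570],(400,300)),cv2.resize(S[170:280,180:300],(400,300),interpolation=cv2.INTER_CUBIC)]))
cv2.imwrite('pics/c18.png',np.vstack([cv2.imread('pics/c18.png'),np.hstack([cv2.resize(cv2.imread('pics/w18.png'),(400,300)),cv2.resize(cv2.imread('pics/t18.png')[150:330,160:480],(400,300))])]))"
```

```text
clock: 74.97
tool_pos: [0.5946, 0.1037, 0.3577]
orientation: [179.9, 34.0, -82.9]
force: [-0.2, 0.4, 0.2]
opening: 0.057
gripper_force: 0.0
clock: 75.6
tool_pos: [0.6035, 0.0335, 0.4629]
orientation: [-180.0, 34.0, -82.8]
force: [0.7, 0.3, 0.1]
opening: 0.057
gripper_force: 0.0
clock: 76.22
tool_pos: [0.6105, -0.0225, 0.5466]
orientation: [-179.8, 34.0, -82.8]
force: [0.9, -0.5, -0.5]
opening: 0.0573
gripper_force: 0.0
[(940, [245.0, 238.7], [222, 217, 51, 43]), (10, [256.3, 229.2], [254, 226, 5, 8])] [(59, [262.7, 216.7], [258, 212, 10, 10]), (53, [248.7, 187.9], [244, 184, 9, 8])] [(56, [270.0, 260.7], [268, 255, 5, 12])]
[(846, [246.4, 238.3], [222, 217, 51, 43]), (17, [255.1, 231.4], [252, 226, 7, 11])] [(60, [262.8, 216.7], [258, 212, 10, 10]), (52, [248.6, 187.8], [244, 184, 9, 8])] [(57, [270.0, 260.6], [268, 255, 5, 12])]
```

View pics/c18.png

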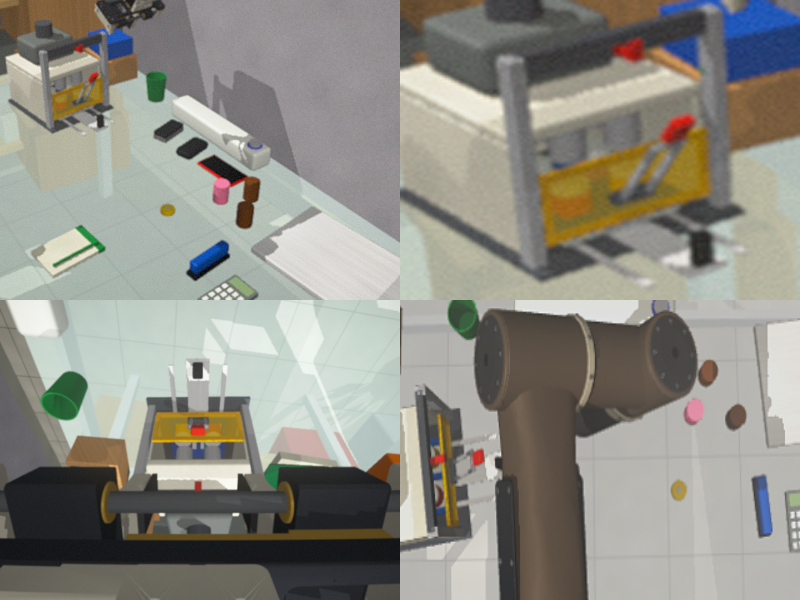

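The guard, grip and handle are back at their starting pixels. The jars are inside behind the lowered guard, and everything else on the desk is undisturbed.

```bash
python3 -c "
from plant import *
print(close_job())"
```

```text
the job is handed in; nothing more can be done
None
```

The job is done and handed in at about 76 s on the robot's clock: all four jars stand upright in the carrier, the carrier is pushed fully home, the bar is unhooked, the guard is all the way down, and the other things on the desk were left where they were.

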